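Iced syrup coffee and a hot coffee for the tray

ROBOT

A 7-joint arm with a two-finger parallel gripper is mounted at the origin on a cart in front of the work surface, level with it; the furniture and walls round the work are solid. World frame = base frame: x ahead of the robot, y to its left, z up, the work surface at z = 0. Lengths are in m, angles in rad, forces in N, time in s.
With the tool pointing down it reaches from about 0.4 to 0.85 m from the base axis. Payload 6.9 kg.
Tool frame: the origin (TCP) lies midway between the tips of the shut fingers; the grasp point (between the pads) lies 19 mm behind it (env.pinch_z is the distance from the TCP to the grasp point, in m); z points along the fingers, y is the line along which they close (so a half turn about z gives the same grasp; the last joint's range is limited). The gripper opens to 85 mm and grips with 20 to 120 N. Pads are 22 mm wide; open, the fingers measure 114 mm over their backs; the gripper's body (76 mm by 85 mm) begins 54 mm behind the grasp point. The pads swing forward as they close: fully open they stand 13 mm farther back than shut.
Start: joints at [-1.22, 0.507, -0.238, 1.5, 0.126, 1.149, -0.155], TCP at [0.152, 0.606, 0.231] pointing down, gripper open.
Joint ranges: [-3.08, 3.08], [-0.24, 2.05], [-1.43, 1.35], [0, 2.5], [-1.52, 4.66], [0.17, 1.96], [-2.89, 2.89]. Speed limits (rad/s): [2.39, 2.39, 3.14, 3.14, 3.14, 3.14, 3.14].

INTERFACE

Orientations are given as a unit quaternion [x, y, z, w].
In Python, from plant import telemetry, vision, finish_job, env gives the robot as it stands.
- The arm moves only by the tool move_arm, never from a script. Its argument "increments" is text: rows parted by semicolons, each of 5 numbers parted by spaces: the opening in per cent of the stroke, from 0 (shut) to 100 (fully open), then the shift along the tool's x, y, z in cm, then the turn about the tool's z in degrees. A call has exactly 10 rows; each row is the pose to reach, as a shift and turn from the pose commanded when the call began, along the tool's axes at that moment; what a row does not reach only later rows make up. A row lasts 1/8 s, in which the tool goes at most 62.5 mm and 10.7 degrees, less where a joint would pass 70% of its speed; a pose out of reach is approached as far as the arm can. A call with a gripper value outside its range is refused whole. The fingers move at their own pace and stop on an object; the grip force is fixed at half the most. Time passes only in rows, so rows that repeat a pose let the fingers close, or fill a call up. It gives the time, the measured TCP pose, the force, the opening and the grip force at its end, in the units of the state.
- telemetry.state(): the state, without advancing time (a new reading comes with each control period).
- vision.camera(name): name is "side" or "top"; returns the picture (384x512x3 uint8, blue, green, red); there is no depth.
- vision.get_calibration(name): a dict with "K" (3x3 intrinsics, pixels), "world_to_cam" (4x4, takes a point from world to camera coordinates). Camera axes: x right, y down, z forward; pixel columns grow to the right and rows downward; lengths in m; the calibration is good to about 2 mm. A picture is of the moment at which its call begins. get_calibration takes no time and is no camera call.
- finish_job(): hands the job in; it is judged then, once.
The state is a dict: "clock": time; "joints": joint angles; "joint_velocities": joint speeds; "joint_torque": joint torques, N m; "tcp_pos": TCP position; "eef_rot": TCP orientation; "force": force on the tool from outside, world axes, zero at the start; "torque": the same for the moment, N m; "finger_gap": finger opening in m; "grasp_force": force on a finger pad.
Only numpy, scipy, OpenCV 4.12 (cv2) and the standard library are available. Lean on these libraries where they do the work, as an engineer would, in place of code of your own. Each camera call takes 0.05 s, during which the arm holds its last target. There are 200 camera calls.

TASK

Make the iced coffee in the white mug first: stand it under the nozzle of the syrup pump and press the pump head fully down, then stand it under the coffee machine's spout and hold the joystick over to the left (blue mark, cold) for three seconds. Next, last so that it is served hot, make the coffee in the dark mug: stand it under the spout and hold the joystick over to the right (red mark, hot) for three seconds; spill nothing - pump syrup and pour cold only with the white mug underneath, pour hot only with the dark mug underneath. Finish with both mugs standing upright on the floor of the serving tray and every snack bar lying in the tray too (bars may be piled, but no mug on a bar), and leave the jars, the mill and the lemon where they are.

Things in the scene. Friction and masses are not known exactly. Their poses are not given: they have to be found in the camera images.
- machine: dark grey coffee machine, fixed, front to local -x; origin on the worktop under the spout. Base x -60..220, y +-65, top 18 mm (drip grate, a mug stands here). Spout tip 135 mm up; spout block 36 wide, z 150..180, out to x -10; head z 165..235 from x +30, column from x +55, y +-65. A mug slides in from the front, lifted under 15 mm, handle to the front
- drip_tray (a point): the point on the drip grate (18 mm above the worktop) straight under the spout
- stick_knob (a point): centre of the black ball knob (30 mm across) of the joystick on top of the machine; at rest 290 mm above the worktop, 60 mm behind the spout axis; it stands 50 mm above the pivot on a 10 mm stem. Blue mark (cold) on the left, at the machine's local +y; red mark (hot) on the right, local -y
- stick_side (a joint): sideways tilt of the joystick in rad: 0 upright, +0.45 fully to the right (red, hot; local -y), -0.45 fully to the left (blue, cold; local +y). Springs back to 0 by itself; 0.5 N m per rad, so about 4 N at the ball near the stop. It pours only beyond 0.30 rad
- stick_fore (a joint): fore-and-aft tilt of the same joystick, +-0.3 rad, + away from the front (rinse, not used here); also sprung to 0. Stay within 0.2 when pouring
- syrup: brown syrup bottle with a pump, fixed, 62 mm across, shoulder at 155 mm, black collar 36 mm wide up to 207 mm. Origin under its axis; the pump's nozzle points to local -x
- pump_top (a point): centre of the top of the black pump head (disc 38 mm across), 250 mm above the worktop when up
- pump (a joint): stroke of the pump in m: 0 up, 0.022 fully down on its stop; moves straight down, springs back by itself; 3 N at the start, 8.5 N at the bottom
- pump_drip (a point): the point on the worktop straight under the nozzle's end, 80 mm from the bottle's axis. The nozzle is 12 mm thick; its end is 219 mm up at rest and 197 mm when the pump is down
- tray: wooden serving tray 220 (x) x 240 (y) mm, fixed; origin in the middle of its underside. Inner floor 204 x 224 mm, 8 mm above the worktop; rim 8 mm thick, 20 mm above the worktop. A wall cupboard hangs over the back of the worktop: from world x = 0.58 on, 460 mm up; its door handles stand out to x = 0.545 at y = 0.18 and 0.26, from 505 mm up, so keep a raised wrist clear of them
- mug_white: white mug, cup 78 mm across, 97 mm high, 0.24 kg, stands on the tray at first. Origin on its underside between cup and handle, z up. Cup axis at local y = +16 mm (see its mouth point); handle along local -y, z 20 to 88 mm: grip it from above across local x (24 mm thick for the fingers) at local y = -44 mm, z = 72 mm
- mug_white_mouth (a point): centre of the white mug's mouth, 97 mm above its underside
- mug_dark: mug with a dark grey upper half and a white lower half, brown inside, cup 82 mm across, 97 mm high, 0.24 kg, stands on the tray at first. Origin on its underside between cup and handle, z up. Cup axis at local y = +15 mm (see its mouth point); handle along local -y, z 20 to 88 mm: grip it from above across local x (14 mm thick for the fingers) at local y = -50 mm, z = 72 mm
- mug_dark_mouth (a point): centre of the dark mug's mouth, 97 mm above its underside
- bar_1: snack bar in a teal wrapper, a flat rigid bar 57 (x) x 161 (y) x 12 (z) mm, 56 g, lying on the worktop at first; origin in the middle of its underside. One of the two may be absent (None). The front of the air fryer behind stands at world x = 0.58 for y over 0.31
- bar_2: snack bar in a teal wrapper, a flat rigid bar 57 (x) x 161 (y) x 12 (z) mm, 56 g, lying on the worktop at first; origin in the middle of its underside. One of the two may be absent (None). The front of the air fryer behind stands at world x = 0.58 for y over 0.31
- jar_big: bystander: tall glass jar with a grey lid, 91x91x185 mm; origin in the middle of its underside; leave it where it stands
- mill: bystander: wooden pepper mill, 58x58x150 mm; origin in the middle of its underside; leave it where it stands
- jar_a: bystander: spice jar with an orange cap, 41x41x92 mm; origin in the middle of its underside; leave it where it stands
- jar_b: bystander: spice jar with a red cap, 41x41x118 mm; origin in the middle of its underside; leave it where it stands
- jar_c: bystander: spice jar with a black cap, 41x41x105 mm; origin in the middle of its underside; leave it where it stands
- lemon: bystander: lemon, 71x53x51 mm; origin in the middle of its underside; leave it where it stands

How it is judged:
On the way, in this order (a step that is already met when the one before it is completed fails the run):
1. the white mug stands under the pump's nozzle and the pump is pressed fully down (horizontal distance between mug_white_mouth and pump_drip below 0.028 m and angle between mug_white's own z axis and vertical below 0.12 rad and height (world z) of mug_white below 0.01 m and value of joint pump above 0.0205 m), for 0.1 s.
2. the white mug stands under the spout while the joystick is held to the left (cold) (horizontal distance between mug_white_mouth and drip_tray below 0.028 m and angle between mug_white's own z axis and vertical below 0.12 rad and height (world z) of mug_white below 0.026 m and value of joint stick_side below -0.3 rad and value of joint stick_fore between -0.2 and 0.2 rad), for 2 s.
3. the dark mug stands under the spout while the joystick is held to the right (hot) (horizontal distance between mug_dark_mouth and drip_tray below 0.028 m and angle between mug_dark's own z axis and vertical below 0.12 rad and height (world z) of mug_dark below 0.026 m and value of joint stick_side above 0.3 rad and value of joint stick_fore between -0.2 and 0.2 rad), for 2 s.
At the end, for the whole second after the job is handed in: Both mugs stand upright (within 0.12 rad) on the tray's floor, cup axis inside the rim; every snack bar that is present lies in the tray (its middle inside the rim, less than 60 mm up, tilted less than 0.35 rad); all at rest; joystick and pump have sprung back (x of mug_white_mouth in the frame of tray between -0.095 and 0.095 m and y of mug_white_mouth in the frame of tray between -0.105 and 0.105 m and z of each of mug_white, mug_dark in the frame of tray below 0.016 m and angle between each of mug_white, mug_dark's own z axis and vertical below 0.12 rad and linear speed of each of mug_white, mug_dark, bar_1, bar_2 below 0.03 m/s and x of mug_dark_mouth in the frame of tray between -0.095 and 0.095 m and y of mug_dark_mouth in the frame of tray between -0.105 and 0.105 m and x of bar_1 in the frame of tray between -0.1 and 0.1 m and y of bar_1 in the frame of tray between -0.105 and 0.105 m and z of each of bar_1, bar_2 in the frame of tray below 0.06 m and angle between each of bar_1, bar_2's own z axis and vertical below 0.35 rad and x of bar_2 in the frame of tray between -0.1 and 0.1 m and y of bar_2 in the frame of tray between -0.105 and 0.105 m and value of joint stick_side between -0.1 and 0.1 rad and value of joint pump below 0.004 m); the robot touches nothing.
It fails at once if syrup is pumped without the white mug under the nozzle (not (horizontal distance between mug_white_mouth and pump_drip below 0.036 m) and value of joint pump above 0.012 m).
It fails at once if cold is poured (joystick left by more than 0.3 rad) without the white mug under the spout (not (horizontal distance between mug_white_mouth and drip_tray below 0.036 m) and value of joint stick_side below -0.3 rad).
It fails at once if hot is poured (joystick right by more than 0.3 rad) without the dark mug under the spout (not (horizontal distance between mug_dark_mouth and drip_tray below 0.036 m) and value of joint stick_side above 0.3 rad).
It fails at once if a bystander is moved more than 40 mm (distance of any of jar_big, mill, jar_a, jar_b, jar_c, lemon from where it was at the start of the episode above 0.04 m).
Of bar_1, bar_2 only 1 to 2 are there at a start; the rules pass over those that are not, and their reading is None.
At some moment in a run one of bar_2 may be knocked a few centimetres aside while the robot is not near it.
It also fails if it takes over 210 s, if anything falls off the work surface, if the arm or the gripper's body presses on something with over 40 N, if the wrist force passes 120 N, or if a joint passes its speed limit or range.

## Working session

There is one attempt and no reset: what is moved stays moved. The work goes in short steps, Python scripts to look and compute and a tool call to move; the robot and the scene stay as the last step left them, time stands still between calls to the robot, and variables do not carry over. Pictures are saved under pics/ and viewed, at most 14 in all, crops included, and the job is handed in when it is done.

Besides the shell and the picture viewer there is one more tool, called after "Request:" as name(argument=value, ...) on one line, values as JSON. move_arm: Moves the arm, as the interface text tells. Its arguments: {"type":"object","properties":{"increments":{"type":"string"}},"required":["increments"]}

```bash
ls; mkdir -p pics; cat > h.py <<'E'
import numpy as np, cv2
from plant import telemetry, vision, finish_job, env
def snap(n,f,crop=None,s=1):
    im=vision.camera(n)
    cv2.imwrite('pics/raw_'+f,im)
    if crop: x0,y0,x1,y1=crop; im=im[y0:y1,x0:x1]
    if s!=1: im=cv2.resize(im,None,fx=s,fy=s,interpolation=cv2.INTER_CUBIC)
    cv2.imwrite('pics/'+f,im)
def px(n,u,v,z):
    c=vision.get_calibration(n);K=np.array(c['K']);T=np.array(c['world_to_cam'])
    d=T[:3,:3].T@np.linalg.inv(K)@[u,v,1];o=-T[:3,:3].T@T[:3,3]
    return o+d*(z-o[2])/d[2]
def proj(n,p):
    c=vision.get_calibration(n);K=np.array(c['K']);T=np.array(c['world_to_cam'])
    q=K@(T[:3,:3]@np.array(p)+T[:3,3]);return q[:2]/q[2]
E
python3 - <<'E'
from h import *
print({k:np.round(v,3) for k,v in telemetry.state().items()})
for n in('side','top'):
    c=vision.get_calibration(n);T=np.array(c['world_to_cam']);print(n,np.round(-T[:3,:3].T@T[:3,3],3),np.round(T[:3,:3],2).tolist(),np.round(c['K'],1).tolist())
snap('top','t0.png',s=1.5);snap('side','s0.png',s=1.5);print(env.pinch_z)
E
```

```text
pics
{'clock': np.float64(0.0), 'joints': array([-1.219,  0.508, -0.238,  1.501,  0.126,  1.149, -0.155]), 'joint_velocities': array([ 0.   ,  0.001,  0.   ,  0.   ,  0.001, -0.001, -0.001]), 'joint_torque': array([ 1.0000e-03, -6.2059e+01, -2.1870e+00, -2.4966e+01,  1.3000e-02,
        1.2000e-02,  0.0000e+00]), 'tcp_pos': array([0.152, 0.606, 0.23 ]), 'eef_rot': array([ 0.123,  0.992, -0.001, -0.   ]), 'force': array([-0.659,  0.37 , -0.172]), 'torque': array([-0.012,  0.079,  0.019]), 'grasp_force': np.float64(0.0), 'finger_gap': np.float64(0.086)}
side [ 0.008 -0.358  1.099] [[0.55, -0.83, 0.0], [-0.69, -0.46, -0.55], [0.46, 0.31, -0.83]] [[368.8, 0.0, 249.7], [0.0, 368.8, 202.3], [0.0, 0.0, 1.0]]
top [0.086 0.063 1.442] [[-0.19, -0.98, 0.0], [-0.93, 0.18, -0.33], [0.32, -0.07, -0.94]] [[488.1, 0.0, 250.7], [0.0, 488.1, 191.2], [0.0, 0.0, 1.0]]
0.0187
```

View pics/t0.png

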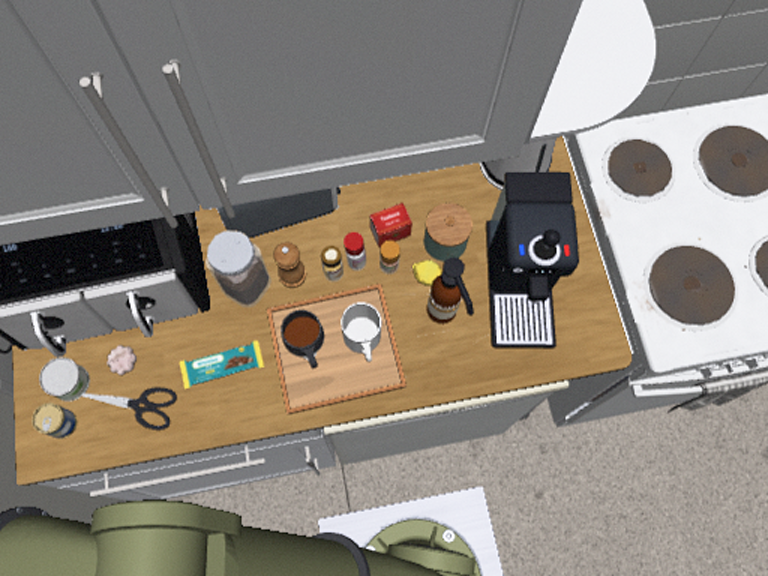

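View pics/s0.png

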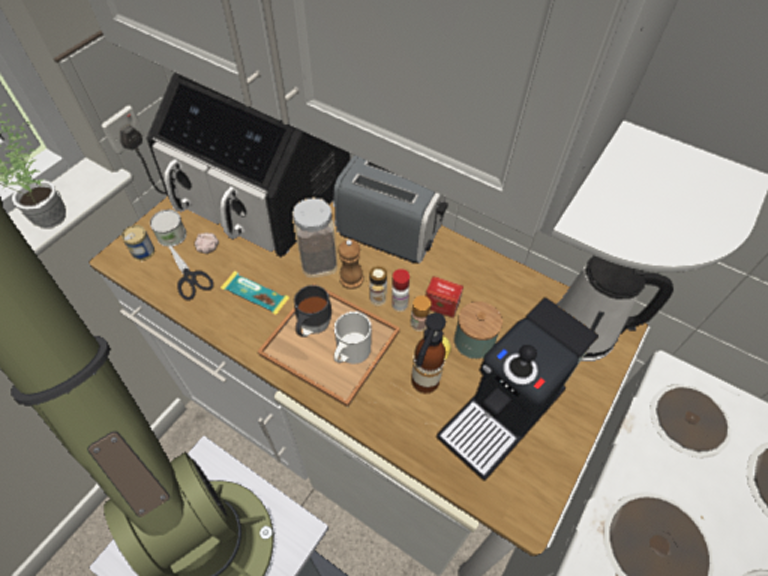

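The top view shows the tray with both mugs (dark at about (302,335), white at (362,328), both handles toward the robot), one snack bar at (221,364), the syrup bottle at (445,300) with its nozzle pointing toward (468,312), and the machine at (530,260). The side view agrees and shows only one bar. Next I take enlarged crops.

```bash
python3 - <<'E'
from h import *
def c(f,x0,y0,x1,y1,s,o):
    im=cv2.imread('pics/raw_'+f)[y0:y1,x0:x1]; im=cv2.resize(im,None,fx=s,fy=s,interpolation=cv2.INTER_CUBIC)
    for x in range((x0//20+1)*20,x1,20): cv2.putText(im,str(x),(int((x-x0)*s),10),0,.35,(0,0,255));cv2.line(im,(int((x-x0+.5)*s),12),(int((x-x0+.5)*s),im.shape[0]),(0,0,255) ,1) if 0 else cv2.line(im,(int((x-x0+.5)*s),12),(int((x-x0+.5)*s),20),(0,0,255),1)
    for y in range((y0//20+1)*20,y1,20): cv2.putText(im,str(y),(0,int((y-y0)*s)),0,.35,(0,0,255));cv2.line(im,(22,int((y-y0+.5)*s)),(30,int((y-y0+.5)*s)),(0,0,255),1)
    cv2.imwrite('pics/'+o,im)
c('t0.png',110,185,280,280,4.6,'t0a.png')
c('t0.png',270,110,400,240,4.6,'t0b.png')
c('s0.png',170,185,370,330,4,'s0a.png')
E
```

```text
(no output)
```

View pics/t0a.png

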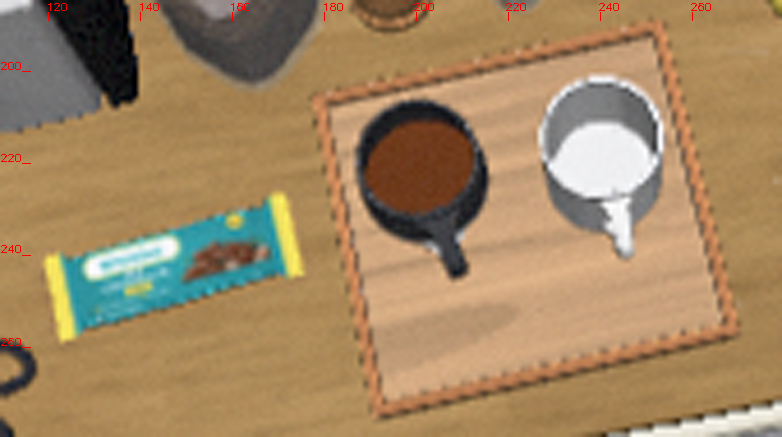

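View pics/t0b.png

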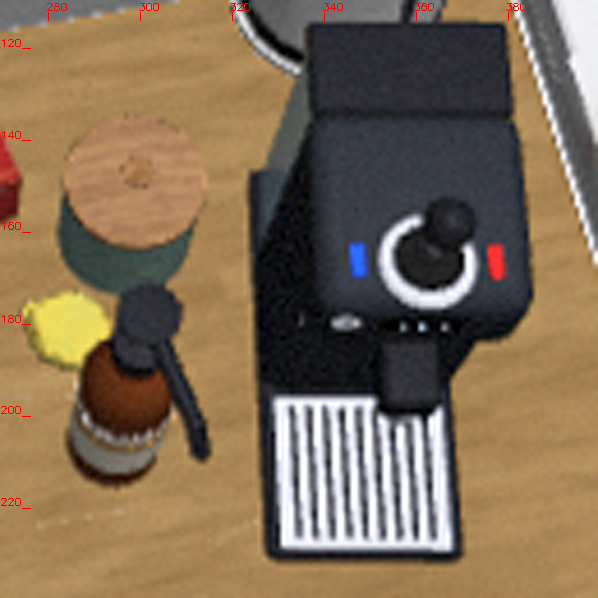

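View pics/s0a.png

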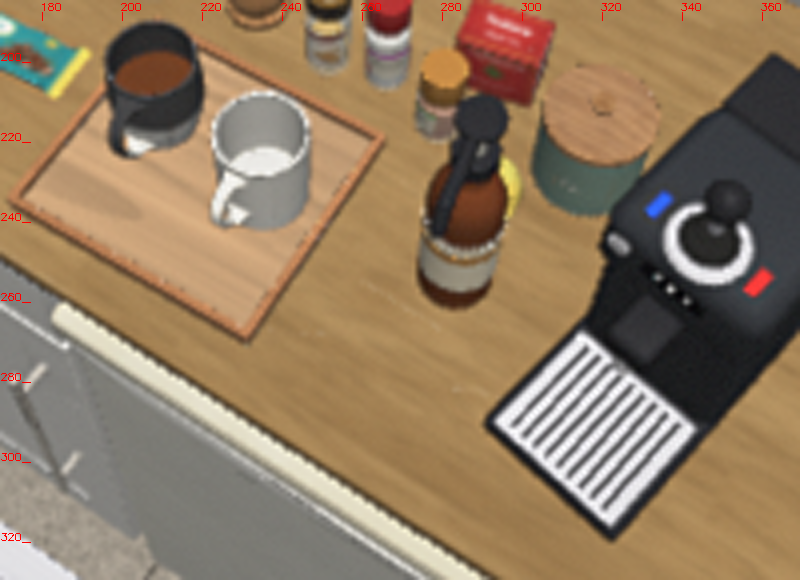

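```bash
cat > m.py <<'E'
from h import *
A=lambda x,y:('top',110+x/4.6-.5,185+y/4.6-.5)
B=lambda x,y:('top',270+x/4.6-.5,110+y/4.6-.5)
S=lambda x,y:('side',170+x/4-.5,185+y/4-.5)
def tri(*obs):
    M=[];b=[]
    for n,u,v in obs:
        c=vision.get_calibration(n);K=np.array(c['K']);T=np.array(c['world_to_cam']);P=K@T[:3]
        for w,r in((u,0),(v,1)): q=w*P[2]-P[r];M.append(q[:3]);b.append(-q[3])
    return np.linalg.lstsq(np.array(M),np.array(b),rcond=None)[0]
E
python3 - <<'E'
from m import *
def sh(l,z,*o): print(l,*[np.round(px(*a,z)[:2],4) for a in o], 'tri',np.round(tri(*o),3) if len(o)>1 else '')
for i,p in enumerate([(318,98),(660,25),(738,328),(380,415)]): sh('tray%d'%i,.02,A(*p))
sh('tray farright',.02,A(660,25),S(385,138));sh('tray near right',.02,A(738,328),S(247,342));sh('tray near left',.02,A(380,415),S(10,203))
sh('white',.105,A(601,137),S(261,137));sh('dark',.105,A(423,160),S(154,62))
sh('whandle top',.096,A(618,203),S(237,180));sh('wh tip',.08,A(626,235),S(222,212))
sh('dh tip',.085,A(458,268),S(122,150))
sh('pump',.25,B(150,314),S(482,118));sh('nozzle',.225,B(201,452),S(438,232))
sh('knob',.29,B(450,221),S(729,201))
sh('mbase L',.018,B(268,560),S(488,424));sh('mbase R',.018,B(460,558),S(614,540))
for p in [(48,255),(278,193),(302,272),(68,342)]: sh('bar',.012,A(*p))
E
```

```text
tray0 [0.5709 0.1875] tri 
tray1 [ 0.5784 -0.0454] tri 
tray2 [ 0.3665 -0.0548] tri 
tray3 [0.3549 0.179 ] tri 
tray farright [ 0.5784 -0.0454] [ 0.5768 -0.0467] tri [ 0.58  -0.046  0.016]
tray near right [ 0.3665 -0.0548] [ 0.3598 -0.0562] tri [ 0.366 -0.055  0.011]
tray near left [0.3549 0.179 ] [0.3514 0.1781] tri [0.355 0.18  0.016]
white [0.4835 0.0113] [0.4788 0.0102] tri [0.484 0.012 0.1  ]
dark [0.4898 0.1221] [0.4887 0.1231] tri [0.489 0.122 0.106]
whandle top [0.4423 0.0084] [0.4408 0.0068] tri [0.443 0.008 0.091]
wh tip [0.4254 0.0067] [0.4179 0.0057] tri [0.425 0.007 0.073]
dh tip [0.4233 0.1127] [0.4169 0.1028] tri [0.429 0.114 0.06 ]
pump [ 0.5075 -0.1605] [ 0.5054 -0.1592] tri [ 0.506 -0.16   0.251]
nozzle [ 0.4291 -0.1747] [ 0.427  -0.1739] tri [ 0.428 -0.174  0.225]
knob [ 0.5158 -0.3299] [ 0.5148 -0.327 ] tri [ 0.513 -0.328  0.295]
mbase L [ 0.4071 -0.241 ] [ 0.4076 -0.2462] tri [ 0.411 -0.244  0.005]
mbase R [ 0.3846 -0.3647] [ 0.3828 -0.3662] tri [ 0.386 -0.366  0.012]
bar [0.5007 0.3761] tri 
bar [0.5137 0.2234] tri 
bar [0.458  0.2153] tri 
bar [0.441  0.3694] tri
```

```bash
cat > p.py <<'E'
from h import *
from scipy.spatial.transform import Rotation as R
# cup(x,y),theta -> tcp xy ; theta = yaw of handle->cup direction
def grip(cx,cy,th,d): t=np.radians(th); return cx-d*np.cos(t),cy-d*np.sin(t)
def inc(*T):
    s=telemetry.state();r=R.from_quat(s['eef_rot']);m=r.as_matrix()
    th=np.degrees(np.arctan2(-m[0,1],m[1,1]))
    print('t%.1f'%s['clock'],'tcp',np.round(s['tcp_pos'],4),'th %.1f tilt %.2f'%(th,np.degrees(np.arccos(-m[2,2]))),'gap',round(float(s['finger_gap']),4),'F',np.round(s['force'],1))
    for x,y,z,t in T:
        d=m.T@(np.array([x,y,z])-s['tcp_pos'])*100; a=-(t-th)
        print('->',np.round((x,y,z,t),3),' inc %.1f %.1f %.1f  turn %.0f'%(*d,a))
E
python3 - <<'E'
from p import *
x,y=grip(.483,.011,4.4,.06)
inc((.40,.3,.23,0),(x,y,.20,4.4),(x,y,.061,4.4))
E
```

```text
t0.1 tcp [0.152  0.6058 0.2305] th -14.1 tilt 0.09 gap 0.0856 F [ 0.2 -0.4 -0.3]
-> [0.4  0.3  0.23 0.  ]  inc -31.5 -23.6 0.1  turn -14
-> [0.423 0.006 0.2   4.4  ]  inc -40.9 -51.5 3.1  turn -18
-> [0.423 0.006 0.061 4.4  ]  inc -40.9 -51.5 17.0  turn -18
```

Request:
move_arm(increments="100 -6 -4 0 -3; 100 -11 -8 0 -6; 100 -16 -12 0 -8; 100 -21 -16 0 -10; 100 -26 -19.5 0 -12; 100 -31.5 -23.6 0 -14; 100 -33.5 -29 0 -15; 100 -35.5 -34.5 0.5 -16; 100 -37.3 -40 1 -17; 100 -39 -45 2 -18")

```text
clock: 1.35
tcp_pos: [0.4208, 0.0725, 0.2112]
eef_rot: [-0.034, 0.999, -0.0, 0.0]
force: [0.8, 0.2, -0.3]
finger_gap: 0.0852
grasp_force: 0.0
```

```bash
python3 - <<'E'
from p import *
x,y=grip(.483,.011,4.4,.06)
inc((x,y,.14,4.4),(x,y,.061,4.4))
E
```

```text
t1.4 tcp [0.4208 0.0725 0.2112] th 3.9 tilt 0.04 gap 0.0852 F [ 0.8  0.2 -0.3]
-> [0.423 0.006 0.14  4.4  ]  inc 0.2 -6.6 7.1  turn -0
-> [0.423 0.006 0.061 4.4  ]  inc 0.2 -6.6 15.0  turn -0
```

Request:
move_arm(increments="80 0 -6.6 0 0; 70 0 -6.6 4 0; 70 0 -6.6 7 0; 70 0 -6.6 11 0; 70 0 -6.6 15 0; 70 0 -6.6 15 0; 0 0 -6.6 15 0; 0 0 -6.6 15 0; 0 0 -6.6 15 0; 0 0 -6.6 15 0")

```text
clock: 2.6
tcp_pos: [0.4263, 0.0091, 0.0628]
eef_rot: [-0.034, 0.999, 0.0, 0.001]
force: [-1.4, -0.2, 7.4]
finger_gap: 0.0162
grasp_force: 56.9
```

```bash
python3 - <<'E'
from p import *
x,y=grip(.420,-.176,25,.06)
inc((.40,.006,.11,10),(.365,-.10,.11,20),(x,y,.11,25),(x,y,.058,25))
snap('top','t1.png',(180,150,340,270),4.6)
E
```

```text
t2.6 tcp [0.4263 0.0091 0.0628] th 3.9 tilt 0.17 gap 0.0162 F [-1.4 -0.2  7.4]
-> [4.0e-01 6.0e-03 1.1e-01 1.0e+01]  inc 2.6 -0.1 -4.7  turn -6
-> [ 0.365 -0.1    0.11  20.   ]  inc 6.8 -10.5 -4.7  turn -16
-> [ 0.366 -0.201  0.11  25.   ]  inc 7.5 -20.6 -4.7  turn -21
-> [ 0.366 -0.201  0.058 25.   ]  inc 7.5 -20.6 0.5  turn -21
```

View pics/t1.png

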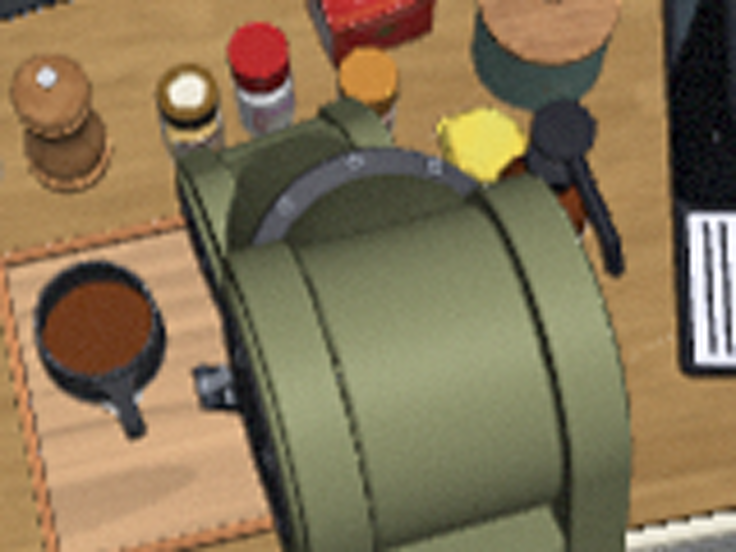

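Request:
move_arm(increments="0 0 0 -1 0; 0 0 0 -2 0; 0 0 0 -3 0; 0 0 0 -4 0; 0 0 0 -5 0; 0 1 0 -5 -2; 0 2 0 -5 -4; 0 2.6 0 -5 -6; 0 2.6 0 -5 -6; 0 2.6 0 -5 -6")

```text
clock: 3.9
tcp_pos: [0.3998, 0.0072, 0.1113]
eef_rot: [-0.086, 0.996, 0.0, 0.0]
force: [0.8, -0.6, -2.3]
finger_gap: 0.0162
grasp_force: 57.1
```

```bash
python3 - <<'E'
from p import *
x,y=grip(.420,-.176,25,.06)
inc((.365,-.10,.11,20),(x,y,.11,25),(x,y,.058,25))
snap('side','s1.png',(140,120,340,290),3.5)
E
```

```text
t3.9 tcp [0.3998 0.0072 0.1113] th 9.9 tilt 0.02 gap 0.0162 F [ 0.8 -0.6 -2.3]
-> [ 0.365 -0.1    0.11  20.   ]  inc 5.3 -10.0 0.1  turn -10
-> [ 0.366 -0.201  0.11  25.   ]  inc 6.9 -20.0 0.1  turn -15
-> [ 0.366 -0.201  0.058 25.   ]  inc 6.9 -20.0 5.3  turn -15
```

View pics/s1.png

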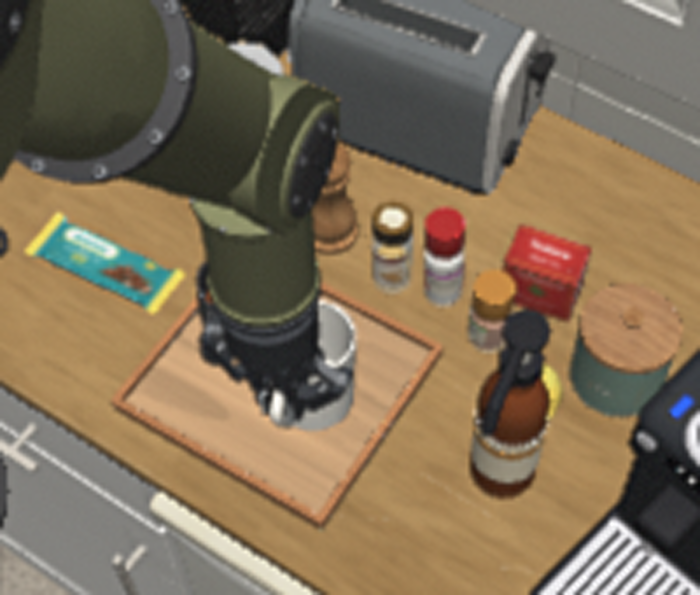

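The white mug is lifted and hangs upright in the gripper; its rim's right edge is at about (355,340) in the crop.

```bash
python3 - <<'E'
from p import *
for z in (.153,.156): print(px('side',229-.5,217-.5,z))
x,y=grip(.3998+.06*np.cos(np.radians(9.9)),.0072+.06*np.sin(np.radians(9.9)),0,0);print(x,y)
E
```

```text
[0.4520846  0.01252928 0.153     ]
[0.45067702 0.01135334 0.156     ]
0.4589065595692864 0.017515746016764575
```

```bash
python3 - <<'E'
from p import *
x,y=grip(.4195,-.1785,25,.058)
inc((.365,-.10,.09,20),(x,y,.09,25),(x,y,.056,25))
E
```

```text
t4.0 tcp [0.3998 0.0072 0.1112] th 9.9 tilt 0.01 gap 0.0161 F [ 1.  -0.5 -2.2]
-> [ 0.365 -0.1    0.09  20.   ]  inc 5.3 -10.0 2.1  turn -10
-> [ 0.367 -0.203  0.09  25.   ]  inc 6.9 -20.1 2.1  turn -15
-> [ 0.367 -0.203  0.056 25.   ]  inc 6.9 -20.1 5.5  turn -15
```

Request:
move_arm(increments="0 1 -2 0 -2; 0 2 -4 0 -4; 0 2.8 -6 0 -6; 0 3.3 -8 0 -8; 0 3.6 -10 0 -10; 0 4.5 -12.5 0 -12; 0 5.5 -15 0.5 -14; 0 6.3 -17.5 1 -15; 0 6.9 -20.1 1.5 -15; 0 6.9 -20.1 2 -15")

```text
clock: 5.2
tcp_pos: [0.3662, -0.2049, 0.091]
eef_rot: [-0.214, 0.977, -0.001, 0.0]
force: [0.0, 1.0, -2.9]
finger_gap: 0.0163
grasp_force: 57.2
```

```bash
python3 - <<'E'
from p import *
x,y=grip(.4195,-.1785,25,.058)
inc((x,y,.057,25),(x,y,.055,25))
snap('side','s2.png',(180,120,380,290),3.5)
E
```

```text
t5.2 tcp [ 0.3662 -0.2049  0.091 ] th 24.7 tilt 0.06 gap 0.0163 F [ 0.   1.  -2.9]
-> [ 0.367 -0.203  0.057 25.   ]  inc -0.1 0.1 3.4  turn -0
-> [ 0.367 -0.203  0.055 25.   ]  inc -0.1 0.1 3.6  turn -0
```

View pics/s2.png

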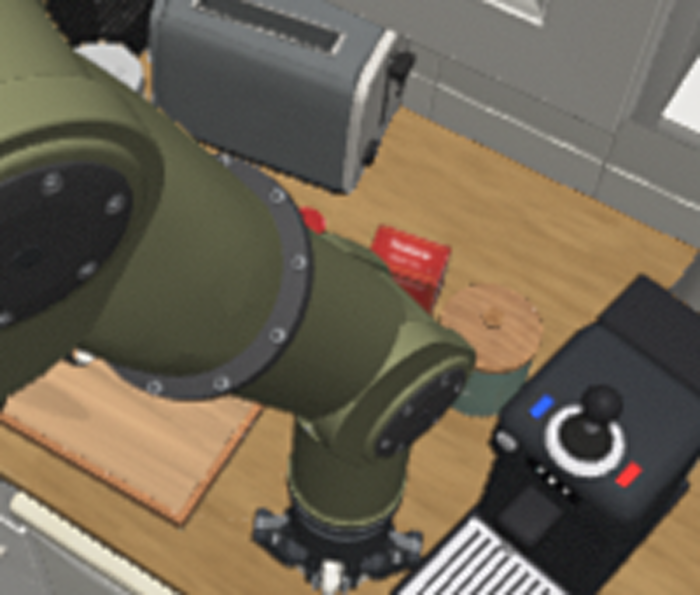

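The mug is held at the pump, hidden behind the wrist, with nothing touching. I lower it.

Request:
move_arm(increments="0 0 0.2 1 0; 0 0 0.2 2 0; 0 0 0.2 3 0; 0 0 0.2 3.4 0; 0 0 0.2 3.7 0; 0 0 0.2 3.7 0; 30 0 0.2 3.7 0; 50 0 0.2 3.7 0; 50 0 0.2 3.7 0; 50 0 0.2 3.7 0")

```text
clock: 6.5
tcp_pos: [0.3654, -0.2009, 0.0543]
eef_rot: [-0.216, 0.976, -0.0, 0.0]
force: [0.7, 0.5, 0.5]
finger_gap: 0.0431
grasp_force: 0.0
```

Request:
move_arm(increments="50 0 0 -3 0; 50 0 0 -6 0; 50 0 0 -9 0; 50 0.5 3 -13 0; 50 0.5 6 -17 0; 0 0.5 9 -21 0; 0 0.5 12 -25 0; 0 0.5 15 -25 0; 0 0.5 18 -25 0; 0 0.5 21 -25 0")

```text
clock: 7.75
tcp_pos: [0.2716, -0.0116, 0.3043]
eef_rot: [-0.216, 0.976, -0.0, 0.0]
force: [0.2, 0.0, 0.3]
finger_gap: 0.0002
grasp_force: 0.0
```

```bash
python3 - <<'E'
from p import *
inc((.5065,-.16,.28,25),(.5065,-.16,.25,25))
snap('top','t3.png',(250,120,390,250),4.5);snap('side','s3.png',(180,180,380,320),3.9)
a=cv2.imread('pics/t3.png');b=cv2.imread('pics/s3.png')
b=cv2.resize(b,(int(b.shape[1]*.9),int(b.shape[0]*.9)))
a=cv2.resize(a,None,fx=.62,fy=.62)[:,:];c=np.zeros((max(a.shape[0],b.shape[0]),a.shape[1]+b.shape[1],3),np.uint8)
c[:a.shape[0],:a.shape[1]]=a;c[:b.shape[0],a.shape[1]:]=b
cv2.imwrite('pics/c3.png',cv2.resize(c,(800,int(c.shape[0]*800/c.shape[1]))));print(c.shape,a.shape)
E
```

```text
t7.8 tcp [ 0.2716 -0.0116  0.3043] th 24.9 tilt 0.03 gap 0.0002 F [0.2 0.  0.3]
-> [ 0.506 -0.16   0.28  25.   ]  inc -15.1 -23.4 2.4  turn -0
-> [ 0.506 -0.16   0.25  25.   ]  inc -15.1 -23.4 5.4  turn -0
(491, 1093, 3) (363, 391, 3)
```

View pics/c3.png

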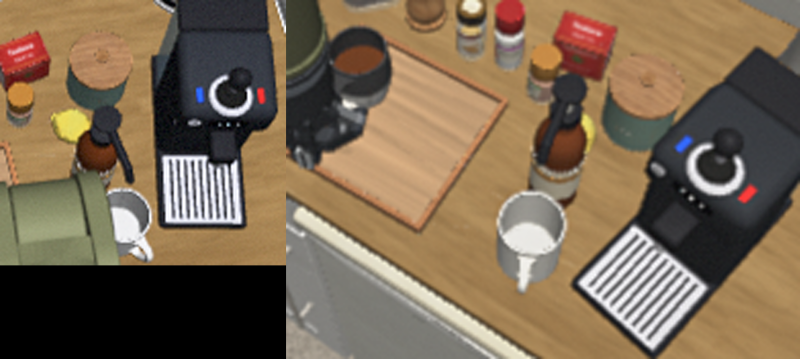

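```bash
python3 - <<'E'
from p import *
print(px('side',274.9,265.5,.097))
print(px('side',180+(523-286)/2.569-.5,180+283/2.569-.5,.06))
a=cv2.imread('pics/raw_s3.png')[230:310,240:320];cv2.imwrite('pics/s3b.png',cv2.resize(a,None,fx=7,fy=7,interpolation=cv2.INTER_CUBIC))
E
```

```text
[ 0.41714463 -0.17590841  0.097     ]
[ 0.36229756 -0.20129652  0.06      ]
```

View pics/s3b.png

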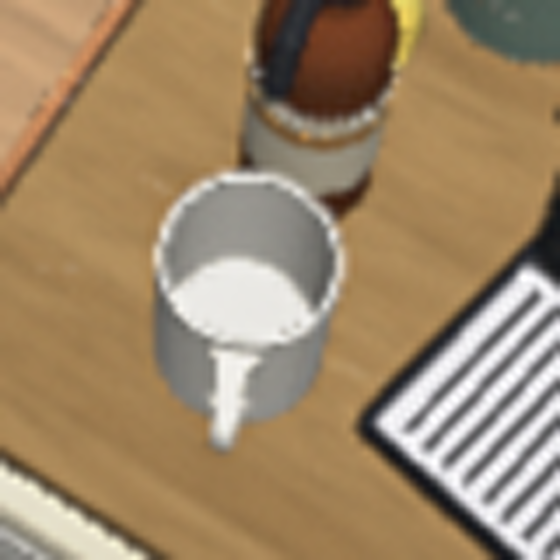

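The mug's mouth centre is at about (249,260) in the crop, which puts it at (0.417,-0.177), 12 mm from the drip point. Next I press the pump.

Request:
move_arm(increments="0 -3 -4.7 0 0; 0 -6 -9.4 0 0; 0 -9 -14 0 0; 0 -12 -18.7 1 0; 0 -15.1 -23.4 2 0; 0 -15.1 -23.4 3 0; 0 -15.1 -23.4 4 0; 0 -15.1 -23.4 4 0; 0 -15.1 -23.4 4 0; 0 -15.1 -23.4 4 0")

```text
clock: 9.1
tcp_pos: [0.5077, -0.161, 0.2652]
eef_rot: [-0.216, 0.976, -0.001, 0.001]
force: [0.8, 0.3, 0.4]
finger_gap: 0.0002
grasp_force: 0.0
```

```bash
python3 - <<'E'
from p import *
inc((.5065,-.16,.25,25),(.5065,-.16,.228,25))
E
```

```text
t9.1 tcp [ 0.5077 -0.161   0.2652] th 24.9 tilt 0.09 gap 0.0002 F [0.8 0.3 0.4]
-> [ 0.506 -0.16   0.25  25.   ]  inc 0.1 0.1 1.5  turn -0
-> [ 0.506 -0.16   0.228 25.   ]  inc 0.1 0.1 3.7  turn -0
```

Request:
move_arm(increments="0 0 0 1 0; 0 0 0 1.5 0; 0 0 0 2 0; 0 0 0 2.5 0; 0 0 0 3 0; 0 0 0 3.3 0; 0 0 0 3.6 0; 0 0 0 3.8 0; 0 0 0 3.8 0; 0 0 0 3.8 0")

```text
clock: 10.35
tcp_pos: [0.5077, -0.1611, 0.228]
eef_rot: [-0.216, 0.976, -0.001, 0.0]
force: [-6.8, 1.4, 18.0]
finger_gap: -0.0002
grasp_force: 9.2
```

Request:
move_arm(increments="0 0 0 0.1 0; 0 0 0 0.2 0; 0 0 0 0.2 0; 0 0 0 0 0; 0 0 0 -2 0; 0 0 0 -5 0; 0 0 0 -8 0; 0 2 2 -9 0; 0 5 5 -9 0; 0 8 8 -9 0")

```text
clock: 11.6
tcp_pos: [0.4006, -0.1219, 0.3159]
eef_rot: [-0.216, 0.976, 0.0, 0.0]
force: [0.0, -0.6, 0.7]
finger_gap: 0.0001
grasp_force: 0.0
```

```bash
python3 - <<'E'
from p import *
x,y=grip(.4175,-.1765,24,.060)
inc((x,y,.30,24),(x,y,.14,24),(x,y,.0545,24))
E
```

```text
t11.6 tcp [ 0.4006 -0.1219  0.3159] th 24.9 tilt 0.01 gap 0.0001 F [ 0.  -0.6  0.7]
-> [ 0.363 -0.201  0.3   24.   ]  inc 6.8 -5.6 1.6  turn 1
-> [ 0.363 -0.201  0.14  24.   ]  inc 6.8 -5.6 17.6  turn 1
-> [ 0.363 -0.201  0.054 24.   ]  inc 6.8 -5.6 26.1  turn 1
```

Request:
move_arm(increments="50 3.5 -3 0 0; 50 6.6 -5.7 1 0; 50 6.6 -5.7 6 0; 50 6.6 -5.7 11 0; 50 6.6 -5.7 16 0; 50 6.6 -5.7 20 0; 50 6.6 -5.7 23 0; 50 6.6 -5.7 26 0; 50 6.6 -5.7 26.1 0; 50 6.6 -5.7 26.1 0")

```text
clock: 12.85
tcp_pos: [0.366, -0.2018, 0.0558]
eef_rot: [-0.216, 0.976, -0.0, 0.0]
force: [0.3, -1.2, -1.1]
finger_gap: 0.0429
grasp_force: 0.0
```

Request:
move_arm(increments="0 0 0 0 0; 0 0 0 0 0; 0 0 0 0 0; 0 0 0 0 0; 0 0 0 -0.6 0; 0 0 0 -1.2 0; 0 0 0 -1.8 0; 0 0 0 -2.4 0; 0 0 0 -2.4 0; 0 0 0 -2.4 0")

```text
clock: 14.1
tcp_pos: [0.3656, -0.2018, 0.0792]
eef_rot: [-0.216, 0.976, 0.0, -0.0]
force: [-0.0, 0.0, -2.4]
finger_gap: 0.0166
grasp_force: 57.1
```

```bash
python3 - <<'E'
from p import *
z=.0545+.025
M=lambda a,b:(.4545+a*.982+b*.187,-.3165-a*.187+b*.982)
T=[]
for a,b,t in((-.03,.1,14),(-.02,.05,0),(-.002,0,-10.8)):
    T.append((*grip(*M(a,b),t,.059),z,t))
inc(*T)
snap('side','s4.png')
E
```

```text
t14.1 tcp [ 0.3656 -0.2018  0.0792] th 24.9 tilt 0.00 gap 0.0166 F [-0.   0.  -2.4]
-> [ 0.386 -0.227  0.08  14.   ]  inc -0.8 -3.2 -0.0  turn 11
-> [ 0.385 -0.264  0.08   0.   ]  inc 0.8 -6.4 -0.0  turn 25
-> [  0.395  -0.305   0.08  -10.8  ]  inc 1.7 -10.6 -0.0  turn 36
```

Request:
move_arm(increments="0 0.3 -1 0 3; 0 0.2 -2 0 6; 0 0 -3.2 0 11; 0 0.3 -4.4 0 16; 0 0.6 -5.4 0 21; 0 0.9 -6.4 0 25; 0 1.2 -7.8 0 29; 0 1.5 -9.2 0 33; 0 1.7 -10.6 0 36; 0 1.7 -10.6 0 36")

```text
clock: 15.4
tcp_pos: [0.3953, -0.3066, 0.0793]
eef_rot: [0.098, 0.995, -0.0, 0.0]
force: [0.3, -0.0, -2.2]
finger_gap: 0.0171
grasp_force: 57.5
```

```bash
python3 - <<'E'
from p import *
x,y=grip(.4525,-.3161,-10.8,.059)
inc((x,y,.0545+.018,-10.8))
snap('side','s5.png',(240,200,400,320),4.9)
E
```

```text
t15.4 tcp [ 0.3953 -0.3066  0.0793] th -11.2 tilt 0.07 gap 0.0171 F [ 0.3 -0.  -2.2]
-> [  0.395  -0.305   0.072 -10.8  ]  inc 0.1 0.1 0.7  turn -0
```

View pics/s5.png

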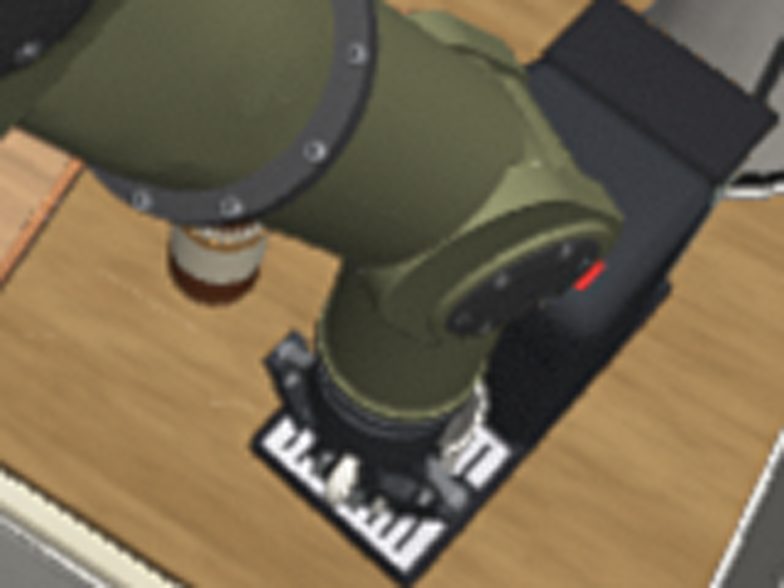

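The mug is over the grate with the handle to the front; the gripper does not touch the spout. I lower it and release.

Request:
move_arm(increments="0 0 0 0.3 0; 0 0 0 0.6 0; 0 0 0 0.7 0; 0 0 0 0.7 0; 30 0 0 0.7 0; 50 0 0 0.7 0; 50 0 0 0.7 0; 50 0 0 -1.5 0; 50 0 0 -3 0; 50 0 0 -5 0")

```text
clock: 16.7
tcp_pos: [0.3947, -0.3048, 0.1293]
eef_rot: [0.096, 0.995, 0.0, -0.0]
force: [0.1, -0.6, -0.8]
finger_gap: 0.0424
grasp_force: 0.0
```

Request:
move_arm(increments="50 2 0 -3 0; 50 4 1 -6 0; 50 6 3 -10 0; 50 7 5 -14 0; 50 7 7 -18 0; 50 7 7 -22 0; 50 7 7 -24 0; 50 7 9 -24 0; 50 7 11 -24 0; 50 7 11 -24 0")

```text
clock: 17.95
tcp_pos: [0.3476, -0.1826, 0.3692]
eef_rot: [0.095, 0.995, 0.0, -0.0]
force: [-0.1, 0.0, -0.7]
finger_gap: 0.0429
grasp_force: 0.0
```

```bash
python3 - <<'E'
from p import *
inc((.515,-.328,.36,-10.8),(.515,-.328,.265,-10.8))
snap('side','s6.png');snap('top','t6.png')
a=cv2.imread('pics/raw_s6.png')[200:320,270:400];b=cv2.imread('pics/raw_t6.png')[130:250,290:400]
cv2.imwrite('pics/c6.png',np.hstack([cv2.resize(q,None,fx=3.2,fy=3.2,interpolation=cv2.INTER_CUBIC) for q in(a,b)]))
E
```

```text
t17.9 tcp [ 0.3476 -0.1826  0.3692] th -10.9 tilt 0.01 gap 0.0429 F [-0.1  0.  -0.7]
-> [  0.515  -0.328   0.36  -10.8  ]  inc -19.2 -11.1 0.9  turn -0
-> [  0.515  -0.328   0.265 -10.8  ]  inc -19.2 -11.1 10.4  turn -0
```

View pics/c6.png

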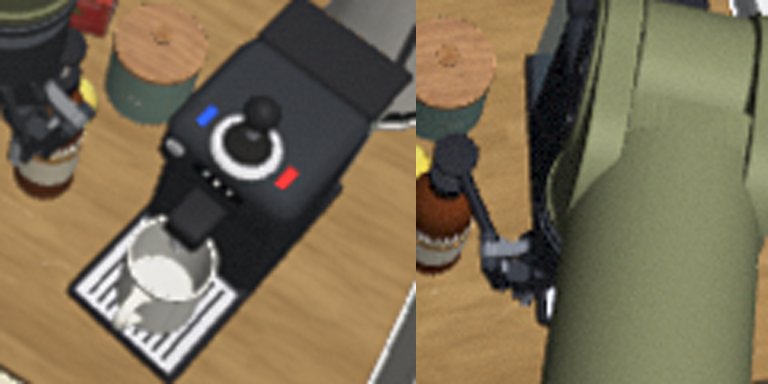

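```bash
python3 - <<'E'
from p import *
print(px('side',323.25,280.1,.115), (proj('side',(.4545,-.3165,.115))-[270,200]+.5)*3.2)
for a in np.linspace(0,6.28,9)[:-1]: print((proj('side',(.4525+.039*np.cos(a),-.3161+.039*np.sin(a),.115))-[270,200]+.5)*3.2)
E
```

```text
[ 0.44750335 -0.3152731   0.115     ] [176.92403475 252.37089232]
[195.58569478 219.53174773]
[162.1970355  213.49854939]
[136.29598568 230.82039321]
[132.77901935 262.14342839]
[154.58129408 289.48830314]
[189.2231229  296.04200543]
[215.52051301 277.62239512]
[217.83469311 245.83764203]
```

The white mug stands on the grate under the spout within about 7 mm. Next I straddle the knob.

Request:
move_arm(increments="58 -4 -2.2 0 0; 58 -8 -4.4 0 0; 58 -12 -6.6 0 0; 58 -15.5 -9 0 0; 58 -19.2 -11.1 0 0; 58 -19.2 -11.1 0.5 0; 58 -19.2 -11.1 2 0; 58 -19.2 -11.1 4 0; 58 -19.2 -11.1 4 0; 58 -19.2 -11.1 4 0")

```text
clock: 19.3
tcp_pos: [0.5141, -0.3293, 0.3301]
eef_rot: [0.097, 0.995, -0.0, 0.0]
force: [0.5, -0.0, 0.8]
finger_gap: 0.0497
grasp_force: 0.0
```

```bash
python3 - <<'E'
from p import *
inc((.515,-.328,.265,-10.8))
snap('side','s7.png',(270,150,400,290),4.2)
E
```

```text
t19.3 tcp [ 0.5141 -0.3293  0.3301] th -11.1 tilt 0.05 gap 0.0497 F [ 0.5 -0.   0.8]
-> [  0.515  -0.328   0.265 -10.8  ]  inc -0.1 0.2 6.5  turn -0
```

View pics/s7.png

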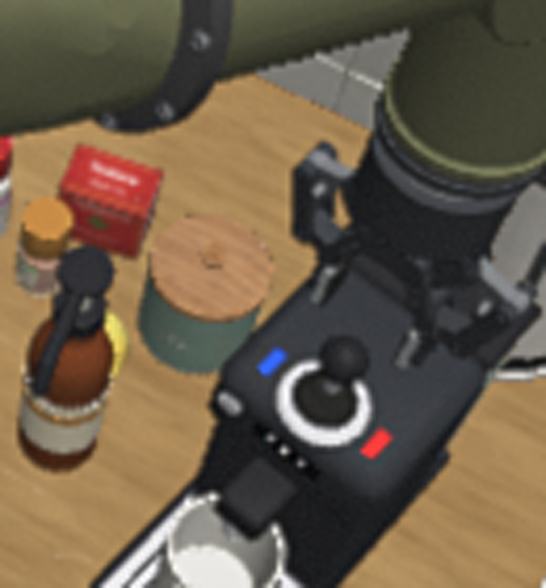

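The open fingers sit on both sides of the knob (345,357) with their tips above it. I descend and narrow.

Request:
move_arm(increments="58 0 0.1 2 0; 58 0 0.1 4 0; 58 0 0.1 5.5 0; 58 0 0.1 6.5 0; 42 0 0.1 6.5 0; 42 0 0.1 6.5 0; 42 0 0.1 6.5 0; 42 0 0.1 6.5 0; 42 0 0.1 6.5 0; 42 0 0.1 6.5 0")

```text
clock: 20.6
tcp_pos: [0.5146, -0.3286, 0.2643]
eef_rot: [0.097, 0.995, -0.0, 0.0]
force: [-0.4, 0.1, 0.9]
finger_gap: 0.0358
grasp_force: 0.0
```

Request:
move_arm(increments="42 0 0.3 0 0; 42 0 0.6 0 0; 42 0 0.9 0 0; 42 0 1.2 0 0; 42 0 1.2 0 0; 42 0 1.2 0 0; 42 0 1.2 0 0; 42 0 1.2 0 0; 42 0 1.2 0 0; 42 0 1.2 0 0")

```text
clock: 21.85
tcp_pos: [0.5169, -0.3168, 0.2643]
eef_rot: [0.097, 0.995, -0.0, 0.0]
force: [-1.7, -1.4, 2.5]
finger_gap: 0.0358
grasp_force: 0.9
```

Request:
move_arm(increments="42 0 0.4 0 0; 42 0 0.8 0 0; 42 0 1 0 0; 42 0 1 0 0; 42 0 1 0 0; 42 0 1 0 0; 42 0 1 0 0; 42 0 1 0 0; 42 0 1 0 0; 42 0 1 0 0")

```text
clock: 23.1
tcp_pos: [0.5189, -0.307, 0.2643]
eef_rot: [0.097, 0.995, -0.0, 0.0]
force: [-0.9, -3.0, 2.1]
finger_gap: 0.0359
grasp_force: 1.8
```

```bash
python3 - <<'E'
from p import *
inc()
snap('side','s8.png',(300,200,400,280),5)
E
```

```text
t23.1 tcp [ 0.5189 -0.307   0.2643] th -11.1 tilt 0.01 gap 0.0359 F [-0.9 -3.   2.1]
```

View pics/s8.png

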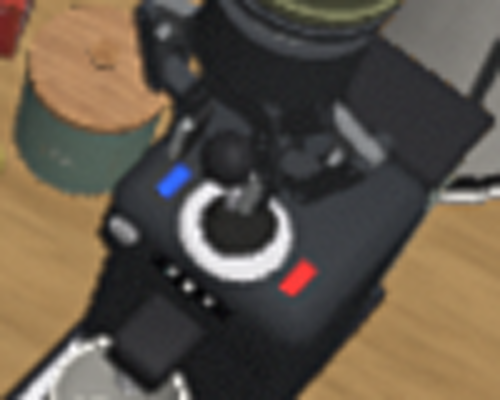

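The ball is now at (228,153) in the crop, clearly tilted toward blue. I check the angle.

```bash
python3 - <<'E'
from p import *
a=px('side',351.75,234.75,.29);b=px('side',345.1,230.1,.286);d=b-a
print(d, 'left',d@[.187,.982,0],'fore',d@[.982,-.187,0])
E
```

```text
[ 0.00537342  0.01977079 -0.004     ] left 0.020419744930639677 fore 0.0015795629176233346
```

Request:
move_arm(increments="42 0 0 0 0; 42 0 0 0 0; 42 0 0 0 0; 42 0 0 0 0; 42 0 0 0 0; 42 0 0 0 0; 42 0 0 0 0; 42 0 0 0 0; 42 0 0 0 0; 42 0 0 0 0")

```text
clock: 24.4
tcp_pos: [0.5189, -0.3069, 0.2643]
eef_rot: [0.097, 0.995, -0.0, 0.0]
force: [-1.1, -3.4, 2.2]
finger_gap: 0.0358
grasp_force: 1.8
```

Request:
move_arm(increments="42 0 0 0 0; 42 0 0 0 0; 42 0 0 0 0; 42 0 0 0 0; 42 0 0 0 0; 42 0 0 0 0; 42 0 0 0 0; 42 0 0 0 0; 42 0 0 0 0; 42 0 0 0 0")

```text
clock: 25.65
tcp_pos: [0.5188, -0.3069, 0.2643]
eef_rot: [0.097, 0.995, 0.0, -0.0]
force: [-0.3, -4.0, 2.5]
finger_gap: 0.036
grasp_force: 1.7
```

Request:
move_arm(increments="42 0 -0.5 0 0; 42 0 -1 0 0; 42 0 -1.5 0 0; 42 0 -2 0 0; 50 0 -2.2 0 0; 55 0 -2.2 0 0; 55 0 -2.2 -3 0; 55 0 -2.2 -6 0; 55 0 -2.2 -9 0; 55 3 -2.2 -10 0")

```text
clock: 26.9
tcp_pos: [0.4869, -0.3223, 0.3655]
eef_rot: [0.095, 0.995, -0.0, 0.001]
force: [-0.8, -0.2, 0.4]
finger_gap: 0.0469
grasp_force: 0.0
```

```bash
python3 - <<'E'
from p import *
inc((.30,-.21,.37,-10.8),(.3215,-.291,.3,-10.8),(.3947,-.3048,.13,-10.9),(.3947,-.3048,.072,-10.9))
E
```

```text
t26.9 tcp [ 0.4869 -0.3223  0.3655] th -11.0 tilt 0.15 gap 0.0469 F [-0.8 -0.2  0.4]
-> [  0.3   -0.21   0.37 -10.8 ]  inc 20.5 7.5 -0.5  turn -0
-> [  0.322  -0.291   0.3   -10.8  ]  inc 16.8 -0.1 6.5  turn -0
-> [  0.395  -0.305   0.13  -10.9  ]  inc 9.4 -0.0 23.5  turn -0
-> [  0.395  -0.305   0.072 -10.9  ]  inc 9.5 -0.0 29.3  turn -0
```

Request:
move_arm(increments="50 4 0 -1 0; 50 8 0 -1 0; 50 12 0 0 0; 50 15.5 0 3 0; 50 16 0 8 0; 50 15.5 0 13 0; 50 14.5 0 18 0; 50 13 0 23 0; 50 11 0 23.5 0; 50 9.5 0 23.5 0")

```text
clock: 28.15
tcp_pos: [0.394, -0.305, 0.1304]
eef_rot: [0.096, 0.995, -0.0, 0.001]
force: [0.2, -0.1, 0.2]
finger_gap: 0.0429
grasp_force: 0.0
```

```bash
python3 - <<'E'
from p import *
inc((.3947,-.3048,.13,-10.9),(.3947,-.3048,.072,-10.9))
E
```

```text
t28.1 tcp [ 0.394  -0.305   0.1304] th -11.0 tilt 0.07 gap 0.0429 F [ 0.2 -0.1  0.2]
-> [  0.395  -0.305   0.13  -10.9  ]  inc -0.1 0.0 0.0  turn -0
-> [  0.395  -0.305   0.072 -10.9  ]  inc -0.1 0.0 5.8  turn -0
```

Down, grip, then lift 1 cm.

Request:
move_arm(increments="50 0 0 2 0; 50 0 0 4 0; 50 0 0 5.5 0; 50 0 0 5.8 0; 0 0 0 5.8 0; 0 0 0 5.8 0; 0 0 0 5.8 0; 0 0 0 5.8 0; 0 0 0 5.3 0; 0 0 0 4.9 0")

```text
clock: 29.4
tcp_pos: [0.3918, -0.3045, 0.0807]
eef_rot: [0.097, 0.995, 0.0, -0.0]
force: [0.3, 1.3, -3.2]
finger_gap: 0.0161
grasp_force: 57.1
```

```bash
python3 - <<'E'
from p import *
M=lambda a,b:(.4545+a*.982+b*.187,-.3165-a*.187+b*.982)
x,y=grip(.520,.019,35,.0595)
inc((*grip(*M(-.06,.08),0,.0595),.08,0),(.38,-.17,.11,15),(.40,-.05,.12,30),(x,y,.12,35),(x,y,.0635,35))
E
```

```text
t29.4 tcp [ 0.3918 -0.3045  0.0807] th -11.1 tilt 0.02 gap 0.0161 F [ 0.3  1.3 -3.2]
-> [ 0.351 -0.227  0.08   0.   ]  inc 5.5 6.8 0.1  turn -11
-> [ 0.38 -0.17  0.11 15.  ]  inc 3.7 13.0 -2.9  turn -26
-> [ 0.4  -0.05  0.12 30.  ]  inc 4.1 25.1 -3.9  turn -41
-> [ 4.71e-01 -1.50e-02  1.20e-01  3.50e+01]  inc -2.2 29.9 -3.9  turn -46
-> [ 4.71e-01 -1.50e-02  6.40e-02  3.50e+01]  inc -2.2 29.9 1.7  turn -46
```

Request:
move_arm(increments="0 1.8 2.2 -0.1 -4; 0 3.6 4.5 -0.2 -8; 0 5.3 6.8 -0.5 -12; 0 5.5 9 -1.5 -17; 0 5.5 12.6 -2.5 -24; 0 5 16.5 -3.5 -30; 0 4.5 20.5 -3.9 -36; 0 4.1 25.1 -3.9 -41; 0 2 27 -3.9 -44; 0 0 28.7 -3.9 -46")

```text
clock: 30.65
tcp_pos: [0.4489, -0.0212, 0.1203]
eef_rot: [-0.302, 0.953, -0.0, 0.001]
force: [-0.2, -0.3, -2.1]
finger_gap: 0.0164
grasp_force: 57.3
```

```bash
python3 - <<'E'
from p import *
x,y=grip(.520,.019,35,.0595)
inc((x,y,.12,35),(x,y,.066,35),(x,y,.0635,35))
E
```

```text
t30.6 tcp [ 0.4489 -0.0212  0.1203] th 35.2 tilt 0.10 gap 0.0164 F [-0.2 -0.3 -2.1]
-> [ 4.71e-01 -1.50e-02  1.20e-01  3.50e+01]  inc -2.2 -0.8 0.0  turn 0
-> [ 4.71e-01 -1.50e-02  6.60e-02  3.50e+01]  inc -2.2 -0.8 5.4  turn 0
-> [ 4.71e-01 -1.50e-02  6.40e-02  3.50e+01]  inc -2.2 -0.8 5.7  turn 0
```

Request:
move_arm(increments="0 -2.2 -0.8 0 0; 0 -2.2 -0.8 2 0; 0 -2.2 -0.8 4 0; 0 -2.2 -0.8 5 0; 0 -2.2 -0.8 5.7 0; 0 -2.2 -0.8 5.7 0; 30 -2.2 -0.8 5.7 0; 50 -2.2 -0.8 5.7 0; 50 -2.2 -0.8 5.7 0; 50 -2.2 -0.8 3 0")

```text
clock: 31.9
tcp_pos: [0.4687, -0.0168, 0.0884]
eef_rot: [-0.3, 0.954, 0.001, -0.002]
force: [0.4, 0.4, 1.0]
finger_gap: 0.043
grasp_force: 0.0
```

```bash
python3 - <<'E'
from p import *
x,y=grip(.4895,.122,8.2,.065)
inc((.471,-.015,.15,35),(x-.02,y,.2,8.2),(x,y,.12,8.2),(x,y,.061,8.2))
E
```

```text
t31.9 tcp [ 0.4687 -0.0168  0.0884] th 34.9 tilt 0.20 gap 0.043 F [0.4 0.4 1. ]
-> [ 4.71e-01 -1.50e-02  1.50e-01  3.50e+01]  inc -0.3 0.0 -6.2  turn -0
-> [0.405 0.113 0.2   8.2  ]  inc -2.2 14.3 -11.1  turn 27
-> [0.425 0.113 0.12  8.2  ]  inc -3.8 13.1 -3.1  turn 27
-> [0.425 0.113 0.061 8.2  ]  inc -3.9 13.1 2.8  turn 27
```

Request:
move_arm(increments="50 0 0 -3 0; 50 0 0 -6 0; 50 0 2 -9 3; 50 0 4 -11 9; 50 0 6 -12 16; 50 0 8 -12 22; 50 -1 10 -12 27; 50 -2 12 -11 27; 50 -2.6 14 -11 27; 50 -2.6 14 -11 27")

```text
clock: 33.15
tcp_pos: [0.4105, 0.1141, 0.1993]
eef_rot: [-0.071, 0.998, 0.0, -0.0]
force: [-0.3, -0.9, -0.0]
finger_gap: 0.0424
grasp_force: 0.0
```

```bash
python3 - <<'E'
from p import *
x,y=grip(.4895,.122,8.2,.065)
inc((x,y,.12,8.2),(x,y,.061,8.2))
snap('side','s9.png',(100,150,300,290),4)
E
```

```text
t33.1 tcp [0.4105 0.1141 0.1993] th 8.1 tilt 0.02 gap 0.0424 F [-0.3 -0.9 -0. ]
-> [0.425 0.113 0.12  8.2  ]  inc -1.4 -0.3 7.9  turn -0
-> [0.425 0.113 0.061 8.2  ]  inc -1.4 -0.4 13.8  turn -0
```

View pics/s9.png

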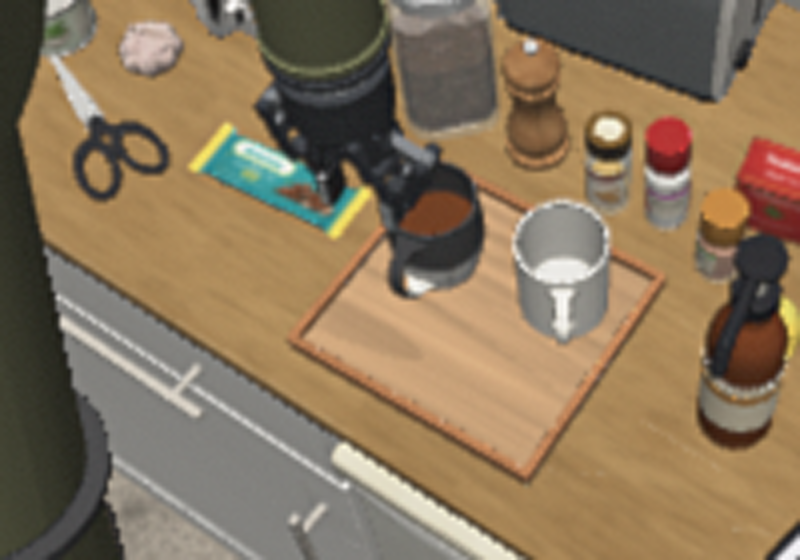

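White stands upright in the tray with its handle toward the right (mouth at (562,240)). The dark mug and the bar (280,180) are untouched. Next I grip the dark mug.

Request:
move_arm(increments="50 -1.4 -0.3 3 0; 50 -1.4 -0.3 7 0; 50 -1.4 -0.3 10 0; 50 -1.4 -0.3 12.5 0; 50 -1.4 -0.3 13.8 0; 0 -1.4 -0.3 13.8 0; 0 -1.4 -0.3 13.8 0; 0 -1.4 -0.3 13.8 0; 0 -1.4 -0.3 13.8 0; 0 -1.4 -0.3 13.8 0")

```text
clock: 34.45
tcp_pos: [0.4255, 0.1118, 0.0617]
eef_rot: [-0.069, 0.998, -0.0, 0.0]
force: [-0.0, -1.4, 2.7]
finger_gap: 0.0129
grasp_force: 58.7
```

```bash
python3 - <<'E'
from p import *
M=lambda a,b:(.4545+a*.982+b*.187,-.3165-a*.187+b*.982)
x,y=grip(*M(-.002,0),-10.8,.065)
inc((.38,.113,.18,8),(.39,0,.18,8),(.365,-.17,.12,0),(*grip(*M(-.05,.09),0,.065),.09,0),(x,y,.08,-10.8))
E
```

```text
t34.5 tcp [0.4255 0.1118 0.0617] th 7.9 tilt 0.05 gap 0.0129 F [-0.  -1.4  2.7]
-> [0.38  0.113 0.18  8.   ]  inc 4.5 0.7 -11.8  turn -0
-> [0.39 0.   0.18 8.  ]  inc 5.0 -10.6 -11.8  turn -0
-> [ 0.365 -0.17   0.12   0.   ]  inc 9.9 -27.1 -5.8  turn 8
-> [ 0.357 -0.219  0.09   0.   ]  inc 11.3 -31.8 -2.8  turn 8
-> [  0.389  -0.304   0.08  -10.8  ]  inc 9.4 -40.7 -1.8  turn 19
```

```bash
python3 - <<'E'
from p import *
inc((.375,-.09,.15,20),(.363,-.175,.11,20),(.36,-.225,.09,8))
E
```

```text
t34.5 tcp [0.4255 0.1118 0.0617] th 7.9 tilt 0.05 gap 0.0129 F [-0.  -1.4  2.7]
-> [ 0.375 -0.09   0.15  20.   ]  inc 7.8 -19.3 -8.8  turn -12
-> [ 0.363 -0.175  0.11  20.   ]  inc 10.1 -27.5 -4.8  turn -12
-> [ 0.36  -0.225  0.09   8.   ]  inc 11.1 -32.5 -2.8  turn -0
```

Request:
move_arm(increments="0 0 0 -2 0; 0 0 0 -5 0; 0 0.5 0 -8 0; 0 2 0 -11 0; 0 4 0 -11.8 0; 0 4.5 -3 -11.8 0; 0 4.8 -7 -11.8 0; 0 5 -10.6 -11.8 0; 0 5 -10.6 -11.8 0; 0 5 -10.6 -11.8 0")

```text
clock: 35.7
tcp_pos: [0.3899, 0.0004, 0.1791]
eef_rot: [-0.069, 0.998, 0.0, -0.0]
force: [-0.8, 0.8, -2.6]
finger_gap: 0.0125
grasp_force: 58.4
```

```bash
python3 - <<'E'
from p import *
M=lambda a,b:(.4545+a*.982+b*.187,-.3165-a*.187+b*.982)
x,y=grip(*M(-.002,0),-10.8,.065)
inc((.375,-.09,.13,20),(.363,-.175,.11,20),(.36,-.225,.09,8),(x,y,.079,-10.8))
E
```

```text
t35.7 tcp [0.3899 0.0004 0.1791] th 7.9 tilt 0.04 gap 0.0125 F [-0.8  0.8 -2.6]
-> [ 0.375 -0.09   0.13  20.   ]  inc 2.7 -8.8 4.9  turn -12
-> [ 0.363 -0.175  0.11  20.   ]  inc 5.1 -17.0 6.9  turn -12
-> [ 0.36  -0.225  0.09   8.   ]  inc 6.1 -21.9 8.9  turn -0
-> [  0.389  -0.304   0.079 -10.8  ]  inc 4.3 -30.1 10.0  turn 19
```

Request:
move_arm(increments="0 0.9 -3 2 -4; 0 1.8 -6 4 -8; 0 2.7 -8.8 5.5 -12; 0 3.5 -12 6.3 -12; 0 4.5 -15 7 -12; 0 5.1 -17 7.5 -12; 0 5.7 -19.5 8.5 -6; 0 6.1 -21.9 9.3 0; 0 5.8 -23.5 9.6 4; 0 5.5 -25 9.8 8")

```text
clock: 36.95
tcp_pos: [0.371, -0.2559, 0.081]
eef_rot: [0.003, 1.0, 0.0, 0.0]
force: [0.8, 0.9, -2.5]
finger_gap: 0.0125
grasp_force: 63.8
```

```bash
python3 - <<'E'
from p import *
M=lambda a,b:(.4545+a*.982+b*.187,-.3165-a*.187+b*.982)
x,y=grip(*M(-.002,0),-10.8,.065)
inc((x,y,.079,-10.8),(x,y,.0715,-10.8))
E
```

```text
t37.0 tcp [ 0.371  -0.2559  0.081 ] th -0.3 tilt 0.02 gap 0.0125 F [ 0.8  0.9 -2.5]
-> [  0.389  -0.304   0.079 -10.8  ]  inc -1.8 -4.8 0.2  turn 10
-> [  0.389  -0.304   0.072 -10.8  ]  inc -1.8 -4.8 1.0  turn 10
```

Request:
move_arm(increments="0 -0.6 -1.6 0.1 3; 0 -1.2 -3.2 0.1 6; 0 -1.8 -4.8 0.2 10; 0 -1.8 -4.8 0.2 10.5; 0 -1.8 -4.8 0.6 10.5; 0 -1.8 -4.8 1 10.5; 0 -1.8 -4.8 1 10.5; 30 -1.8 -4.8 1 10.5; 50 -1.8 -4.8 1 10.5; 50 -1.8 -4.8 1 10.5")

```text
clock: 38.2
tcp_pos: [0.3884, -0.3034, 0.0716]
eef_rot: [0.092, 0.996, -0.0, 0.0]
force: [0.0, 0.5, 0.6]
finger_gap: 0.0428
grasp_force: 0.0
```

Request:
move_arm(increments="50 0 0 -2 0; 50 0 0 -4 0; 50 0 0 -6 0; 50 2 1 -8 0; 50 4 3 -12 0; 50 5.5 5 -17 0; 50 5.5 7 -22 0; 50 5.5 9 -27 0; 50 5.5 11 -29.5 0; 50 5.5 12 -29.5 0")

```text
clock: 39.45
tcp_pos: [0.357, -0.1745, 0.3681]
eef_rot: [0.092, 0.996, -0.001, 0.002]
force: [0.3, -0.5, -0.7]
finger_gap: 0.0426
grasp_force: 0.0
```

```bash
python3 - <<'E'
from p import *
inc((.514,-.3285,.33,-11),(.514,-.3285,.264,-11))
snap('side','s10.png',(270,180,400,310),4.5)
print((proj('side',(.4545,-.3165,.115))-[270,180]+.5)*4.5)
E
```

```text
t39.5 tcp [ 0.357  -0.1745  0.3681] th -10.5 tilt 0.25 gap 0.0426 F [ 0.3 -0.5 -0.7]
-> [  0.514  -0.328   0.33  -11.   ]  inc -18.2 -12.3 3.9  turn 0
-> [  0.514  -0.328   0.264 -11.   ]  inc -18.2 -12.3 10.5  turn 0
[248.79942386 444.89656732]
```

View pics/s10.png

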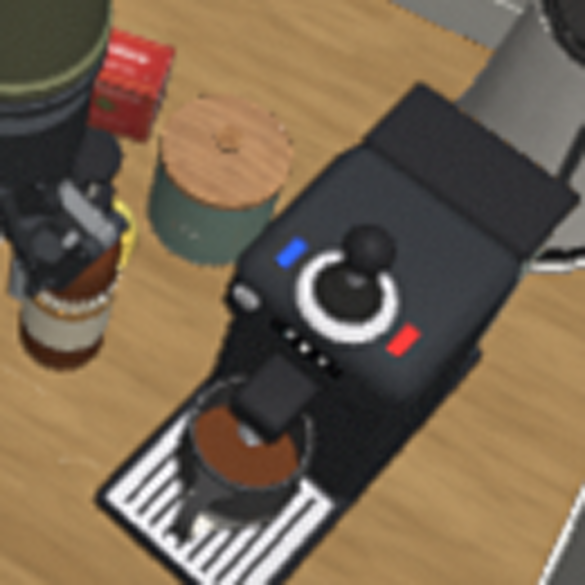

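The dark mug stands under the spout (mouth centre about (246,440), expected (249,445)). Next the joystick to the right.

Request:
move_arm(increments="58 -4 -2.5 0 0; 58 -8 -5 0 0; 58 -12 -7.5 0 0; 58 -15.5 -10 0 0; 58 -18.2 -12.3 1 0; 58 -18.2 -12.3 3.9 0; 58 -18.2 -12.3 6.5 0; 58 -18.2 -12.3 9 0; 58 -18.2 -12.3 10.5 0; 58 -18.2 -12.3 10.5 0")

```text
clock: 40.75
tcp_pos: [0.5116, -0.3295, 0.2595]
eef_rot: [0.092, 0.996, 0.001, -0.002]
force: [-0.1, 0.5, 0.6]
finger_gap: 0.0499
grasp_force: 0.0
```

Request:
move_arm(increments="42 0 0 0 0; 42 0 0 0 0; 42 0 0 0 0; 42 0 -0.4 0 0; 42 0 -0.8 0 0; 42 0 -1.2 0 0; 42 0 -1.6 0 0; 42 0 -1.9 0 0; 42 0 -2.1 0 0; 42 0 -2.1 0 0")

```text
clock: 42.0
tcp_pos: [0.5089, -0.3493, 0.2611]
eef_rot: [0.092, 0.996, 0.001, -0.0]
force: [2.1, 5.9, 2.0]
finger_gap: 0.0357
grasp_force: 2.6
```

```bash
python3 - <<'E'
from p import *
inc((.5146-.187*.023,-.3286-.982*.023,.264,-11))
snap('side','s11.png',(300,200,400,280),5)
E
```

```text
t42.0 tcp [ 0.5089 -0.3493  0.2611] th -10.5 tilt 0.09 gap 0.0357 F [2.1 5.9 2. ]
-> [  0.51   -0.351   0.264 -11.   ]  inc -0.2 -0.2 -0.3  turn 0
```

View pics/s11.png

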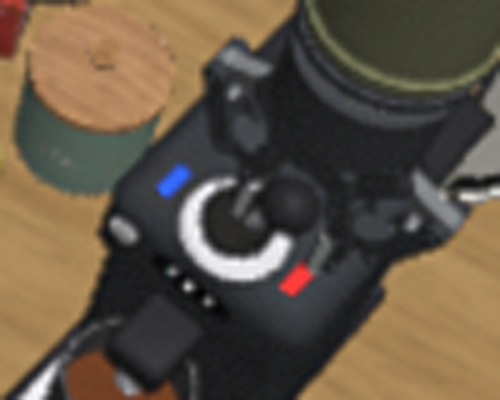

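```bash
python3 - <<'E'
from p import *
a=px('side',351.75,234.75,.29);b=px('side',357.3,240.7,.286);d=b-a
print('left',d@[.187,.982,0],'fore',d@[.982,-.187,0])
E
```

```text
left -0.019040868579609096 fore -0.0016333376973092415
```

Request:
move_arm(increments="42 0 0 0 0; 42 0 0 0 0; 42 0 0 0 0; 42 0 0 0 0; 42 0 0 0 0; 42 0 0 0 0; 42 0 0 0 0; 42 0 0 0 0; 42 0 0 0 0; 42 0 0 0 0")

```text
clock: 43.3
tcp_pos: [0.5089, -0.3492, 0.2611]
eef_rot: [0.092, 0.996, 0.001, -0.0]
force: [0.5, 5.1, 1.8]
finger_gap: 0.0362
grasp_force: 2.6
```

Request:
move_arm(increments="42 0 -0.1 0 0; 42 0 -0.1 0 0; 42 0 -0.1 0 0; 42 0 -0.1 0 0; 42 0 -0.1 0 0; 42 0 -0.1 0 0; 42 0 -0.1 0 0; 42 0 -0.1 0 0; 42 0 -0.1 0 0; 42 0 -0.1 0 0")

```text
clock: 44.55
tcp_pos: [0.5088, -0.3496, 0.261]
eef_rot: [0.092, 0.996, 0.001, -0.0]
force: [1.5, 6.5, 1.8]
finger_gap: 0.0358
grasp_force: 3.1
```

Request:
move_arm(increments="42 0 0 0 0; 42 0 0 0 0; 42 0 0 0 0; 42 0 0 0 0; 42 0 0 0 0; 42 0 0 0 0; 42 0 0 0 0; 42 0 0.6 0 0; 42 0 1.2 0 0; 42 0 1.7 0 0")

```text
clock: 45.8
tcp_pos: [0.5112, -0.3346, 0.261]
eef_rot: [0.092, 0.996, -0.0, -0.0]
force: [-0.3, 0.8, -0.2]
finger_gap: 0.0355
grasp_force: 0.3
```

```bash
python3 - <<'E'
from p import *
inc((.3884,-.3034,.13,-10.5))
E
```

```text
t45.8 tcp [ 0.5112 -0.3346  0.261 ] th -10.6 tilt 0.06 gap 0.0355 F [-0.3  0.8 -0.2]
-> [  0.388  -0.303   0.13  -10.5  ]  inc 12.6 0.8 13.1  turn -0
```

Request:
move_arm(increments="55 0 0.4 0 0; 55 0 0.4 -2 0; 55 0 0.4 -6 0; 55 0 0.4 -10.5 0; 50 4 0.6 -10.5 0; 50 8 0.6 -10.5 0; 50 13 0.6 -10.5 0; 50 18 0.6 -9 0; 50 19 0.6 -5 0; 50 19 0.7 0 0")

```text
clock: 47.05
tcp_pos: [0.3252, -0.2937, 0.2616]
eef_rot: [0.093, 0.996, -0.002, 0.002]
force: [0.4, -0.7, -0.5]
finger_gap: 0.043
grasp_force: 0.0
```

```bash
python3 - <<'E'
from p import *
inc((.3884,-.3034,.13,-10.5),(.3884,-.3034,.0715,-10.5))
E
```

```text
t47.0 tcp [ 0.3252 -0.2937  0.2616] th -10.7 tilt 0.26 gap 0.043 F [ 0.4 -0.7 -0.5]
-> [  0.388  -0.303   0.13  -10.5  ]  inc -6.3 0.3 13.2  turn -0
-> [  0.388  -0.303   0.072 -10.5  ]  inc -6.3 0.3 19.0  turn -0
```

Request:
move_arm(increments="50 -0.5 0.2 4 0; 50 -2 0.2 8 0; 50 -4 0.2 12 0; 50 -6.3 0.2 13.2 0; 50 -6.3 0.2 15 0; 50 -6.3 0.2 17 0; 50 -6.3 0.2 19 0; 50 -6.3 0.2 19 0; 0 -6.3 0.2 19 0; 0 -6.3 0.2 19 0")

```text
clock: 48.3
tcp_pos: [0.3886, -0.3027, 0.0722]
eef_rot: [0.092, 0.996, -0.0, 0.001]
force: [-0.5, -1.3, 2.1]
finger_gap: 0.0112
grasp_force: 58.4
```

Request:
move_arm(increments="0 0 0 0 0; 0 0 0 0 0; 0 0 0 -0.4 0; 0 0 0 -0.9 0; 0 0 0 -0.9 0; 0 0 0 -0.9 0; 0 0.6 1.6 -0.9 -4; 0 1.2 3.2 -0.9 -8; 0 1.8 4.8 -1 -11; 0 1.8 4.8 -1 -11")

```text
clock: 49.55
tcp_pos: [0.3792, -0.2498, 0.0815]
eef_rot: [-0.005, 1.0, 0.0, -0.0]
force: [0.7, -0.1, -2.4]
finger_gap: 0.0116
grasp_force: 58.6
```

```bash
python3 - <<'E'
from p import *
x,y=grip(.5150,.1205,-30,.065)
inc((.36,-.225,.09,10),(.363,-.175,.11,20),(.375,-.09,.13,20),(.39,0,.18,8),(.40,.11,.18,-10),(x,y,.18,-30),(x,y,.0625,-30))
E
```

```text
t49.5 tcp [ 0.3792 -0.2498  0.0815] th 0.6 tilt 0.05 gap 0.0116 F [ 0.7 -0.1 -2.4]
-> [ 0.36  -0.225  0.09  10.   ]  inc 1.9 2.5 -0.8  turn -9
-> [ 0.363 -0.175  0.11  20.   ]  inc 1.5 7.5 -2.8  turn -19
-> [ 0.375 -0.09   0.13  20.   ]  inc 0.2 16.0 -4.8  turn -19
-> [0.39 0.   0.18 8.  ]  inc -1.4 25.0 -9.8  turn -7
-> [  0.4    0.11   0.18 -10.  ]  inc -2.5 36.0 -9.8  turn 11
-> [  0.459   0.153   0.18  -30.   ]  inc -8.4 40.2 -9.8  turn 31
-> [  0.459   0.153   0.062 -30.   ]  inc -8.4 40.2 1.9  turn 31
```

Request:
move_arm(increments="0 1.2 1.2 -0.4 -4; 0 1.9 2.5 -0.8 -9; 0 1.8 5 -1.8 -14; 0 1.5 7.5 -2.5 -19; 0 0.9 12 -3.8 -19; 0 0.2 16 -5 -19; 0 -0.6 20.5 -7.5 -13; 0 -1.4 25 -9.8 -7; 0 -1.8 29 -9.8 -2; 0 -2.2 33 -9.8 5")

```text
clock: 50.8
tcp_pos: [0.3989, 0.0814, 0.1802]
eef_rot: [0.04, 0.999, 0.0, 0.001]
force: [0.4, 0.3, -1.9]
finger_gap: 0.0116
grasp_force: 58.7
```

```bash
python3 - <<'E'
from p import *
x,y=grip(.5150,.1205,-30,.065)
inc((.40,.11,.18,-10),(x,y,.14,-30),(x,y,.0625,-30))
E
```

```text
t50.8 tcp [0.3989 0.0814 0.1802] th -4.6 tilt 0.10 gap 0.0116 F [ 0.4  0.3 -1.9]
-> [  0.4    0.11   0.18 -10.  ]  inc 0.1 2.9 0.0  turn 5
-> [  0.459   0.153   0.14  -30.   ]  inc -5.4 7.6 4.0  turn 25
-> [  0.459   0.153   0.062 -30.   ]  inc -5.4 7.6 11.8  turn 25
```

Request:
move_arm(increments="0 0 2.5 0 4; 0 -1 5 0 10; 0 -3 6.5 0 17; 0 -5.4 7.6 1 25; 0 -5.4 7.6 4 25; 0 -5.4 7.6 7 25; 0 -5.4 7.6 9.5 25; 0 -5.4 7.6 11 25; 0 -5.4 7.6 11.8 25; 0 -5.4 7.6 11.8 25")

```text
clock: 52.05
tcp_pos: [0.4582, 0.1519, 0.0621]
eef_rot: [0.254, 0.967, 0.001, -0.0]
force: [-3.0, 0.6, 6.3]
finger_gap: 0.0113
grasp_force: 61.2
```

Request:
move_arm(increments="30 0 0 0 0; 50 0 0 0 0; 50 0 0 0 0; 50 0 0 -3 0; 50 0 0 -7 0; 50 0 0 -12 0; 50 2 3 -16 0; 50 6 6 -20 0; 50 6 12 -20 0; 50 6 18 -20 0")

```text
clock: 53.3
tcp_pos: [0.4964, 0.3376, 0.2628]
eef_rot: [0.255, 0.967, 0.001, 0.001]
force: [0.9, -0.6, 0.5]
finger_gap: 0.0427
grasp_force: 0.0
```

```bash
python3 - <<'E'
from p import *
inc()
snap('side','s12.png',(130,160,290,280),5)
E
```

```text
t53.3 tcp [0.4964 0.3376 0.2628] th -29.6 tilt 0.15 gap 0.0427 F [ 0.9 -0.6  0.5]
```

View pics/s12.png

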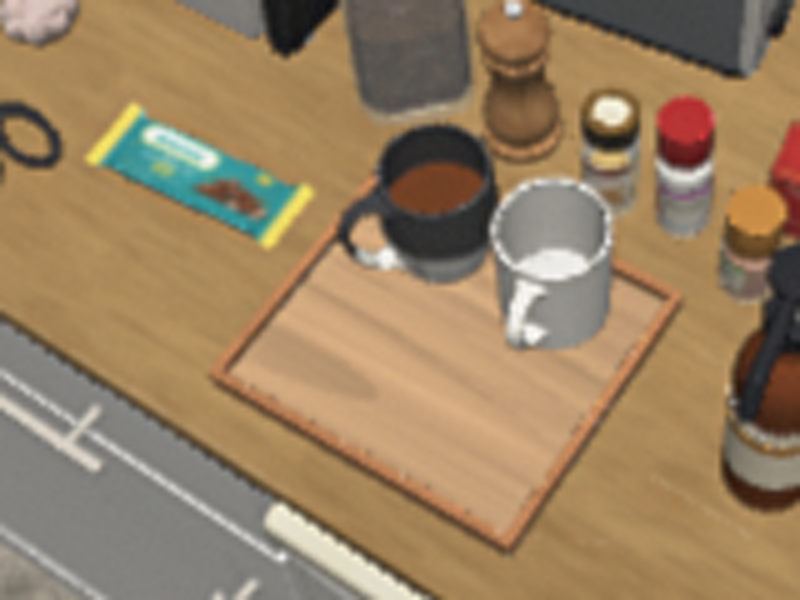

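Both mugs stand upright in the tray. Bar corners are at (137,103), (313,186), (268,246) and (88,163). I have now viewed 17 pictures, over the limit of 14, so I will view no more and measure by code from here.

```bash
python3 - <<'E'
from p import *
q=lambda x,y,z:px('side',130+x/5-.5,160+y/5-.5,z)[:2]
c=np.array([q(*p,.012) for p in((137,103),(313,186),(268,246),(88,163))]);print(np.round(c,4),c.mean(0))
L=(c[0]+c[3])/2-(c[1]+c[2])/2;print('len',np.linalg.norm(L),'bar y yaw',np.degrees(np.arctan2(-L[0],L[1])),'wid',np.linalg.norm((c[0]+c[1]-c[2]-c[3])/2))
for n,p in dict(white=(552,239),dark=(437,182)).items(): print(n,q(*p,.105))
print('whandle',q(510,325,.06),'dhandle',q(343,232,.07))
# teal mask centre
im=cv2.imread('pics/raw_s12.png');h=cv2.cvtColor(im,cv2.COLOR_BGR2HSV)
m=cv2.inRange(h,(80,80,60),(100,255,255));m[:, 230:]=0
n,_,st,ce=cv2.connectedComponentsWithStats(m);
for i in np.argsort(-st[1:,4])[:3]+1: print(st[i],ce[i],px('side',*ce[i],.012)[:2])
s=telemetry.state();inc((*c.mean(0),.15,-87),(*c.mean(0),.15,93))
print(s['joints'])
E
```

```text
[[0.4996 0.378 ]
 [0.5134 0.2239]
 [0.4561 0.2182]
 [0.4392 0.3711]] [0.47708776 0.29781639]
len 0.1542574232764593 bar y yaw 5.724920417282254 wid 0.05913494816771114
white [0.52295762 0.02099333]
dark [0.51770854 0.1086512 ]
whandle [0.47637075 0.02321609] dhandle [0.46848784 0.15305218]
[151 183  37  24 250] [168.452 195.284] [0.47125643 0.2981226 ]
t53.4 tcp [0.4981 0.3452 0.2606] th -29.3 tilt 0.33 gap 0.0427 F [3.7 7.4 1.3]
-> [  0.477   0.298   0.15  -87.   ]  inc -0.5 -5.2 11.0  turn 58
-> [ 0.477  0.298  0.15  93.   ]  inc -0.5 -5.2 11.0  turn -122
[-0.51621997  0.45236699 -0.20303101  1.5098592   0.09154494  1.18424006
  0.32553744]
```

```bash
python3 - <<'E'
from p import *
print(px('top',234/1.5,248/1.5,.185))
inc((.478,.2965,.15,-84.4),(.478,.2965,-.003,-84.4))
E
```

```text
[0.64346426 0.21791216 0.185     ]
t53.4 tcp [0.4981 0.3452 0.2606] th -29.3 tilt 0.33 gap 0.0427 F [3.7 7.4 1.3]
-> [  0.478   0.296   0.15  -84.4  ]  inc -0.7 -5.3 11.0  turn 55
-> [ 4.78e-01  2.96e-01 -3.00e-03 -8.44e+01]  inc -0.7 -5.4 26.3  turn 55
```

Request:
move_arm(increments="76 0 -2 0 8; 76 0 -4 0 18; 76 -0.5 -5.2 0 28; 76 -0.5 -5.2 2 38; 76 -0.5 -5.2 4 48; 76 -0.5 -5.2 6 55; 76 -0.5 -5.2 9 55; 76 -0.5 -5.2 11 55; 76 -0.5 -5.2 11 55; 76 -0.5 -5.2 11 55")

```text
clock: 54.6
tcp_pos: [0.4748, 0.2884, 0.152]
eef_rot: [0.673, 0.74, 0.0, 0.0]
force: [0.4, -0.2, 1.3]
finger_gap: 0.0649
grasp_force: 0.0
```

```bash
python3 - <<'E'
from p import *
inc((.478,.2965,.15,-84.4),(.478,.2965,-.003,-84.4))
im=vision.camera('side');h=cv2.cvtColor(im,cv2.COLOR_BGR2HSV);m=cv2.inRange(h,(80,80,60),(100,255,255));m[:, 230:]=0
n,_,st,ce=cv2.connectedComponentsWithStats(m);i=np.argmax(st[1:,4])+1;print(st[i],ce[i])
E
```

```text
t54.6 tcp [0.4748 0.2884 0.152 ] th -84.6 tilt 0.05 gap 0.0649 F [ 0.4 -0.2  1.3]
-> [  0.478   0.296   0.15  -84.4  ]  inc 0.8 0.4 0.2  turn -0
-> [ 4.78e-01  2.96e-01 -3.00e-03 -8.44e+01]  inc 0.8 0.4 15.5  turn -0
[151 183  37  24 251] [168.43426295 195.26693227]
```

Request:
move_arm(increments="87 0.8 0.4 4 0; 87 0.8 0.4 8 0; 87 0.8 0.4 11 0; 87 0.8 0.4 13 0; 87 0.8 0.4 14 0; 87 0.8 0.4 14.7 0; 87 0.8 0.4 15.1 0; 87 0.8 0.4 15.4 0; 87 0.8 0.4 15.4 0; 87 0.8 0.4 15.4 0")

```text
clock: 55.9
tcp_pos: [0.4777, 0.2967, -0.0024]
eef_rot: [0.673, 0.74, 0.0, 0.0]
force: [0.7, 0.8, 0.7]
finger_gap: 0.0741
grasp_force: 0.0
```

Request:
move_arm(increments="60 0 0 0 0; 40 0 0 0 0; 40 0 0 0 0; 40 0 0 0 0; 40 0 0 0 0; 40 0 0 -1 0; 40 0 0 -3 0; 40 0 0 -5 0; 40 0 0 -6 0; 40 0 0 -6 0")

```text
clock: 57.15
tcp_pos: [0.4779, 0.2968, 0.058]
eef_rot: [0.673, 0.74, 0.001, 0.0]
force: [-0.6, -0.5, -1.5]
finger_gap: 0.0544
grasp_force: 63.6
```

```bash
python3 - <<'E'
from p import *
inc((.43,.20,.058,-87),(.411,.089,.058,-87.6),(.411,.089,.018,-87.6))
im=vision.camera('side');h=cv2.cvtColor(im,cv2.COLOR_BGR2HSV);m=cv2.inRange(h,(80,80,60),(100,255,255));m[:, 230:]=0
n,_,st,ce=cv2.connectedComponentsWithStats(m);i=np.argmax(st[1:,4])+1;print(st[i],ce[i])
E
```

```text
t57.1 tcp [0.4779 0.2968 0.058 ] th -84.6 tilt 0.08 gap 0.0544 F [-0.6 -0.5 -1.5]
-> [ 4.3e-01  2.0e-01  5.8e-02 -8.7e+01]  inc -9.2 -5.7 -0.0  turn 2
-> [ 4.11e-01  8.90e-02  5.80e-02 -8.76e+01]  inc -20.1 -8.6 -0.0  turn 3
-> [ 4.11e-01  8.90e-02  1.80e-02 -8.76e+01]  inc -20.1 -8.6 4.0  turn 3
[163 179  23  19 160] [173.35625 188.0375 ]
```

Request:
move_arm(increments="40 0.2 -2 0 0; 40 0.4 -4 0 0; 40 0.6 -6 0 0; 40 0.7 -7.4 0 1; 40 -3 -7.7 0 2; 40 -7 -8 0 3; 40 -11 -8.3 0 3; 40 -15 -8.6 0 3; 40 -20 -8.8 0 3; 40 -20 -8.8 0 3")

```text
clock: 58.45
tcp_pos: [0.4086, 0.085, 0.0571]
eef_rot: [0.695, 0.719, -0.001, 0.0]
force: [0.9, 0.6, -0.9]
finger_gap: 0.0548
grasp_force: 63.6
```

```bash
python3 - <<'E'
from p import *
inc((.409,.089,.058,-87.6),(.409,.089,.016,-87.6))
E
```

```text
t58.5 tcp [0.4086 0.085  0.0571] th -88.0 tilt 0.12 gap 0.0548 F [ 0.9  0.6 -0.9]
-> [ 4.09e-01  8.90e-02  5.80e-02 -8.76e+01]  inc 0.4 0.1 -0.1  turn -0
-> [ 4.09e-01  8.90e-02  1.60e-02 -8.76e+01]  inc 0.4 0.1 4.1  turn -0
```

Request:
move_arm(increments="40 0.4 0 1.5 0; 40 0.4 0 3 0; 40 0.4 0 4 0; 40 0.4 0 4.2 0; 40 0.4 0 4.2 0; 75 0.4 0 4.2 0; 75 0.4 0 4.2 0; 75 0.4 0 4.2 0; 75 0.4 0 2 0; 75 0.4 0 -2 0")

```text
clock: 59.7
tcp_pos: [0.4078, 0.0929, 0.0772]
eef_rot: [0.692, 0.722, -0.001, -0.001]
force: [0.3, 0.5, -0.2]
finger_gap: 0.0638
grasp_force: 0.0
```

Request:
move_arm(increments="75 0 0 -4 0; 75 0 0 -8 0; 75 0 0 -12 0; 75 0 0 -16 0; 75 5 0 -18 0; 75 10 0 -18 0; 75 15 0 -18 0; 75 20 0 -18 0; 75 24 0 -18 0; 75 24 0 -18 0")

```text
clock: 60.95
tcp_pos: [0.3972, 0.3362, 0.2568]
eef_rot: [0.69, 0.724, -0.0, -0.001]
force: [-0.1, -0.1, -0.5]
finger_gap: 0.0641
grasp_force: 0.0
```

```bash
python3 - <<'E'
from p import *
inc()
im=vision.camera('side');cv2.imwrite('pics/raw_f.png',im);h=cv2.cvtColor(im,cv2.COLOR_BGR2HSV);m=cv2.inRange(h,(80,80,60),(100,255,255))
n,lab,st,ce=cv2.connectedComponentsWithStats(m)
for i in np.argsort(-st[1:,4])[:3]+1: 
    p=px('side',*ce[i],.02);d=p[:2]-[.4677,.0666]
    r=cv2.minAreaRect(cv2.findNonZero((lab==i).astype('uint8')))
    print(st[i],ce[i],p,'local',d, [np.round(px('side',*q,.02)[:2],3) for q in cv2.boxPoints(r)])
# mugs: residual of side view between now and before the bar move
a=cv2.imread('pics/raw_s12.png');d=cv2.absdiff(a,im).max(2)
for nm,(x,y,z) in dict(white=(.523,.021,.105),dark=(.518,.109,.105),stick=(.515,-.328,.29),pump=(.5065,-.16,.25)).items():
    u,v=proj('side',(x,y,z)).astype(int);print(nm,(u,v),d[v-12:v+22,u-12:u+13].mean())
E
```

```text
t61.0 tcp [0.3972 0.3362 0.2568] th -87.3 tilt 0.09 gap 0.0641 F [-0.1 -0.1 -0.5]
[182 221  41  30 315] [201.73015873 236.4952381 ] [0.40240336 0.09335315 0.02      ] local [-0.06529664  0.02675315] [array([0.379, 0.16 ]), array([0.427, 0.171]), array([0.432, 0.029]), array([0.386, 0.021])]
white (np.int64(239), np.int64(207)) 1.1176470588235294
dark (np.int64(216), np.int64(195)) 1.5047058823529411
stick (np.int64(352), np.int64(234)) 1.5611764705882354
pump (np.int64(290), np.int64(213)) 1.6329411764705883
```

```bash
python3 -c "
from plant import finish_job
print(finish_job())"
```

```text
the job is handed in; nothing more can be done
None
```

I handed the job in at about 61 s of simulated time, with syrup, cold and hot done in order and both mugs and the only snack bar I could find in the tray; no verdict came back, and I viewed 17 pictures, 3 over the limit of 14.

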